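Assemble a cutter and its collars on an arbor and lock them with the clamp pin

ROBOT

A 6-joint arm with a two-finger parallel gripper is mounted at the origin on a cart in front of the work surface, level with it; the furniture and walls round the work are solid. World frame = base frame: x ahead of the robot, y to its left, z up, the work surface at z = 0. Lengths are in m, angles in rad, forces in N, time in s.
With the tool pointing down it reaches from about 0.35 to 0.775 m from the base axis. Payload 7.3 kg.
Tool frame: the origin (TCP) lies between the finger pads; the fingertips stand 25 mm ahead of it and the grasp point (between the pads) lies 6 mm ahead of it; y points along the fingers, z is the direction in which the jaws open and shut, and the axes are right-handed (so a half turn about y gives the same grasp; the last joint's range is limited). The gripper opens to 92 mm and grips with 3 to 60 N. Pads are 19 mm wide; open, the fingers measure 130 mm over their backs; the gripper's body (75 mm by 190 mm) begins 47 mm behind the grasp point.
Start: joints at [1.083, 0.342, 1.524, -0, 1.275, -0.146], TCP at [0.176, 0.495, 0.228] pointing down, gripper open.
Joint ranges: [-2.53, 2.53], [-0.77, 2.02], [0.04, 2.7], [-1, 4.14], [0.28, 2.66], [-3.11, 3.11]. Speed limits (rad/s): [2.57, 2.57, 3.14, 3.14, 3.14, 3.14].

INTERFACE

Orientations are given as [roll, pitch, yaw] about the fixed x, y, z axes, in that order (R = Rz(yaw) Ry(pitch) Rx(roll)).
In Python, from cell import sensors, read_camera, hand_in gives the robot as it stands. The module is installed in compiled form; this text tells all that it offers.
- The arm moves only by the tool send_rows, never from a script. Its argument "motion" is a list that holds one entry, the list of rows, each a list of 4 numbers: the shift along the tool's x, y, z in m, then the turn about the tool's y in degrees. In form: [[[tx, ty, tz, twist], ...]]. A call has 1 to 8 rows; each row is the pose to reach, as a shift and turn from the pose measured when the call began, along the tool's axes at that moment; what a row does not reach only later rows make up. A row lasts 1/10 s, in which the tool goes at most 50 mm and 8.59 degrees, less where a joint would pass 70% of its speed; a pose out of reach is approached as far as the arm can. A call with a gripper value outside its range is refused whole. "gripper" is the opening, from 0 (shut) to 1 (fully open), set as the call begins (left out, the last holds). The fingers move at their own pace and stop on an object; "grip_force" is the grip in N (left out, the last holds). Time passes only in rows, so rows that repeat a pose let the fingers close. It gives the time, the measured TCP pose, the force and the opening at its end, in the units of the state.
- sensors.observe(): the state, without advancing time (a new reading comes with each control period).
- read_camera(name): name is "scene" or "top" or "wrist"; returns a dict with "frame" (400x640x3 uint8, red, green, blue), "fx", "fy", "cx", "cy" (pixels), "extrinsics" (4x4, takes a point from world to camera coordinates). Camera axes: x right, y up, looking along -z (the intrinsics and any distortion apply to the point x, -y, -z); pixel columns grow to the right and rows downward; lengths in m; the calibration is good to about 2 mm. A picture is of the moment at which its call begins. There is no depth.
- hand_in(): hands the job in, once; it reports no verdict.
The state is a dict: "time": time; "qpos": joint angles; "qvel": joint speeds; "joint_efforts": joint torques, N m; "tool_pos": TCP position; "tool_rot": TCP orientation; "contact_force": force on the tool from outside, world axes, zero at the start; "torque": the same for the moment, N m; "opening": finger opening in m.
Only numpy, scipy, OpenCV 4.12 (cv2) and the standard library are available. Lean on these libraries where they do the work, as an engineer would, in place of code of your own. Each camera call takes 0.05 s, during which the arm holds its last target.

TASK

Build up the cutter arbor: slide onto its upright stem first the blue collar, then the toothed steel cutter, then the brass collar, each flat on the one below. Then draw the clamp pin straight up out of its light yellow stand without tipping the stand or dragging it along, and put the pin fully home in the hollow of the stem, so that its washer lies on the stack. The red collar is not needed: leave it alone where it lies.

Things in the scene. Friction and masses are not known exactly. Their poses are not given: they have to be found in the camera images.
- arbor: Fixed upright arbor: dark round steel flange, 84 mm across, 15 mm high, with a bright hollow stem in its middle, outer diameter 25 mm (22 at the tapered tip), top 61 mm above the worktop; its bore, open at the top, is 15 mm wide, 12 mm at the mouth, and reaches down to the flange. Origin: centre of the underside, on the worktop; z is the axis, up.
- blue_collar: Loose ring, painted blue, outer diameter 62 mm, bore 31 mm, 20 mm high, 0.2 kg, lying flat. Origin: centre of the underside; z along its axis, up. The first on the stem.
- cutter: Loose toothed disc of grey steel (side cutter), 62 mm across the dark teeth (the fingers close on its body, 57 mm across), bore 31 mm, 14 mm high, 0.18 kg, lying flat. Origin: centre of the underside; z along its axis, up. The second on the stem.
- brass_collar: Loose ring of yellow brass, outer diameter 50 mm, bore 31 mm, 16 mm high, 0.12 kg, lying flat. Origin: centre of the underside; z along its axis, up. The third on the stem; the stack's top is then 65 mm above the worktop.
- red_collar: Loose ring, painted red, outer diameter 56 mm, bore 31 mm, 18 mm high, lying flat. Not needed; to be left where it is. Origin: centre of the underside.
- pin: Clamp pin, 0.06 kg, upright in the yellow stand: black round knob to grip, 24 mm across, 27 mm high; below it a steel washer, 44 mm across, 4 mm thick; below that a shank, 8 mm across, 44 mm long, tapered at the tip. Origin: centre of the washer's underside (at the start on the stand's mouth, 55 mm above the worktop); z up; the knob's top is 31 mm above it, the tip 44 mm below.
- stand: Light loose stand of yellow plastic, 0.07 kg: a round foot 64 mm across, 7 mm thick, and a tube of outer diameter 26 to 30 mm, its mouth 55 mm above the worktop; the pin hangs in the tube with about 3 mm of play all round. Origin: centre of the underside; z up.
Mind the look-alikes: they are no part of the job. There is more than one size of the blue_collar; the job needs the larger.

How it is judged:
By the outcome, as a careful person would: the job done as asked, in the order asked, and still so for the second after the job is handed in, with the robot touching nothing.
It also fails if it takes over 131 s, if anything falls off the work surface, if the arm or the gripper's body presses on something with over 40 N, if the wrist force passes 120 N, or if a joint passes its speed limit or range.

## Working session

There is one attempt and no reset: what is moved stays moved. The work goes in short steps, Python scripts to look and compute and a tool call to move; the robot and the scene stay as the last step left them, time stands still between calls to the robot, and variables do not carry over. Pictures are saved under pics/ and viewed, and the job is handed in when it is done.

Besides the shell and the picture viewer there is one more tool, called after ">>>" as name(argument=value, ...), one argument or row to a line, values as JSON. send_rows: Moves the arm, as the interface text tells. Its arguments: {"type":"object","properties":{"motion":{"type":"array"},"gripper":{"type":"number"},"grip_force":{"type":"number"}},"required":["motion"]}

```bash
mkdir -p pics; cat > h.py <<'E'
import numpy as np, cv2
from cell import sensors, read_camera, hand_in
def snap(name,fn):
    c=read_camera(name); cv2.imwrite('pics/'+fn+'.png',c['frame'][:,:,::-1]); np.save('pics/'+fn+'.npy',c,allow_pickle=True); return c
def load(fn): return np.load('pics/'+fn+'.npy',allow_pickle=True).item()
def ray(c,u,v):
    E=np.array(c['extrinsics']);R=E[:3,:3];t=E[:3,3]
    d=np.array([(u-c['cx'])/c['fx'],-(v-c['cy'])/c['fy'],-1.0])
    return -R.T@t, R.T@d
def onplane(c,u,v,z):
    o,d=ray(c,u,v); return o+d*(z-o[2])/d[2]
def proj(c,p):
    E=np.array(c['extrinsics']);q=E[:3,:3]@np.array(p)+E[:3,3]
    return c['cx']+c['fx']*q[0]/-q[2], c['cy']-c['fy']*q[1]/-q[2]
E
python3 - <<'E'
from h import *
s=sensors.observe(); print(s)
for n in ['scene','top','wrist']:
    c=snap(n,n+'0'); print(n,{k:v for k,v in c.items() if k!='frame'})
E
```

```text
{'time': 0.0, 'qpos': array([ 1.08299547e+00,  3.42735804e-01,  1.52502999e+00, -1.08401835e-05,
        1.27535898e+00, -1.46008844e-01]), 'qvel': array([-1.95186220e-03,  7.68515044e-04,  1.13805680e-03, -9.23486398e-04,
       -6.37919670e-05,  1.13682081e-03]), 'joint_efforts': array([-7.41390413e-04, -4.31240916e+01, -2.44212896e+01,  7.16469577e-02,
        5.60057920e-02, -1.28123788e-04]), 'tool_pos': array([0.17576447, 0.49427936, 0.22713363]), 'tool_rot': array([-1.57231365e+00,  2.12653882e-04, -3.41789011e-01]), 'contact_force': array([ 0.09878741, -0.38709525,  0.09354442]), 'torque': array([-0.06490028, -0.03545075,  0.04030537]), 'opening': 0.09204449623886478}
scene {'fx': 474.7938597566634, 'fy': 474.7938597566634, 'cx': 318.906775471647, 'cy': 199.47738378703937, 'extrinsics': array([[ 0.56447023, -0.8254515 ,  0.00178379, -0.36763898],
       [ 0.64478086,  0.44226906,  0.62342259, -0.32655071],
       [-0.51539403, -0.35075334,  0.78188304, -1.0056601 ],
       [ 0.        ,  0.        ,  0.        ,  1.        ]])}
top {'fx': 470.7581509859241, 'fy': 470.7581509859241, 'cx': 320.64620333769045, 'cy': 201.2001951399941, 'extrinsics': array([[-0.01675904, -0.99949758, -0.02690202, -0.07454096],
       [ 0.98375488, -0.02129276,  0.17824972, -0.50480327],
       [-0.17873298, -0.0234777 ,  0.98361747, -1.05364036],
       [ 0.        ,  0.        ,  0.        ,  1.        ]])}
wrist {'fx': 349.0807876759442, 'fy': 349.0807876759442, 'cx': 324.15956775477105, 'cy': 198.39807232907546, 'extrinsics': array([[ 0.33570632,  0.94196183, -0.00302858, -0.52294124],
       [-0.91257355,  0.32443234, -0.24890394,  0.02976918],
       [-0.23347544,  0.08632243,  0.96852344, -0.39006346],
       [ 0.        ,  0.        ,  0.        ,  1.        ]])}
```

View pics/scene0.png

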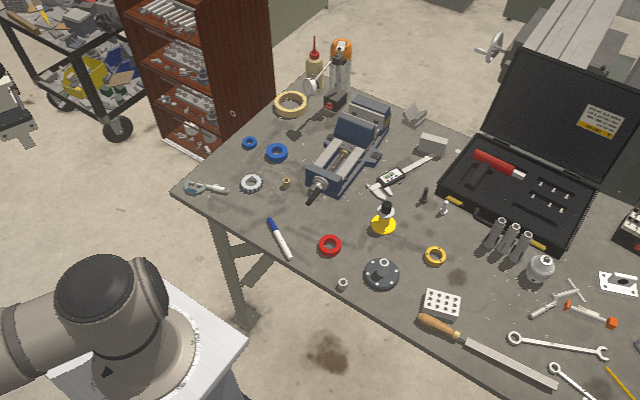

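View pics/top0.png

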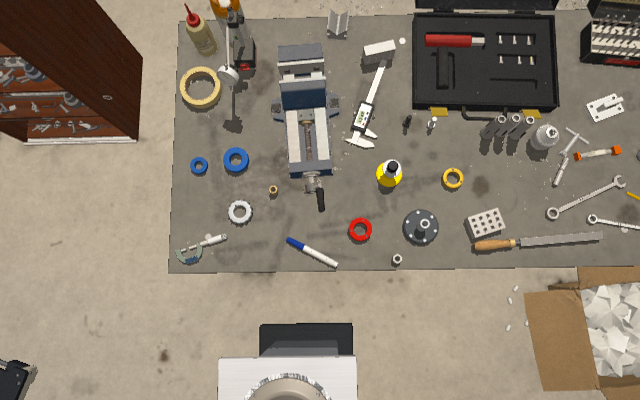

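View pics/wrist0.png

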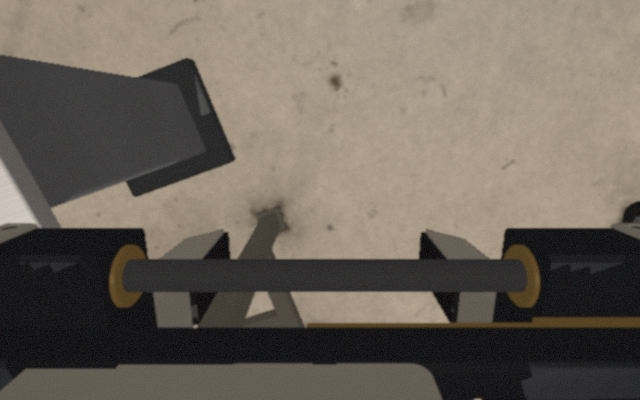

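The scene and top views show these, with top-view pixels: large blue collar (236,160) next to a smaller look-alike (199,166), cutter (240,212), red collar (360,229), brass collar (453,178), arbor (421,227), and stand with pin (389,173). Next I'll measure them by colour masks.

```bash
cat > m.py <<'E'
from h import *
out=[]
for n in ['top0','scene0']:
    im=load(n)['frame'][:,:,::-1].copy()
    rois={'top0':[(236,160),(240,212),(453,178),(421,227),(389,173),(360,229)],'scene0':[(276,152),(251,183),(435,256),(381,273),(384,218),(330,245)]}[n]
    tiles=[cv2.resize(im[v-30:v+30,u-30:u+30],None,fx=4.4,fy=4.4,interpolation=cv2.INTER_CUBIC) for u,v in rois]
    cv2.imwrite(f'pics/z_{n}.png',np.vstack([np.hstack(tiles[:3]),np.hstack(tiles[3:])]))
E
python3 m.py
```

```text
(no output)
```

View pics/z_top0.png

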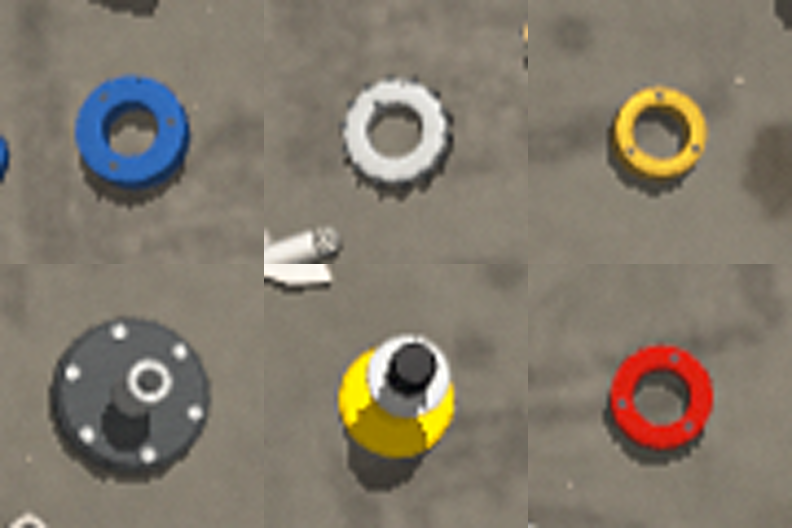

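View pics/z_scene0.png

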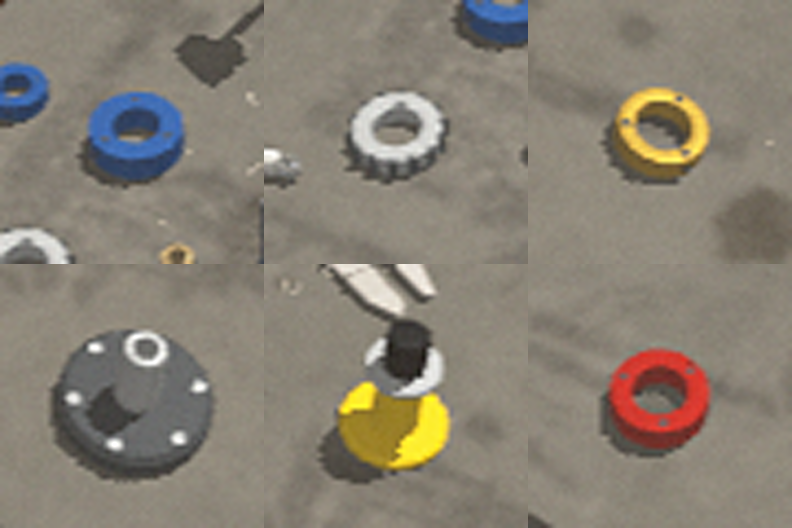

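```bash
cat > m2.py <<'E'
from h import *
S={'blue':[(236,160),(276,152)],'cutter':[(240,212),(251,183)],'brass':[(453,178),(435,256)],'red':[(360,229),(330,245)],
'stem':[(425,223),(384,259)],'flange':[(421,227),(381,273)],'knob':[(392,167),(386,209)],'washer':[(392,169),(384,216)]}
cams=[load('top0'),load('scene0')]
def tri(ps):
    A=[];b=[]
    rays=[ray(c,*p) for c,p in zip(cams,ps)]
    M=np.zeros((3,3));r=np.zeros(3)
    for o,d in rays:
        d=d/np.linalg.norm(d);P=np.eye(3)-np.outer(d,d);M+=P;r+=P@o
    X=np.linalg.solve(M,r)
    return X,[np.linalg.norm(np.cross(X-o,d/np.linalg.norm(d))) for o,d in rays]
def mask(n,hsv):
    H,Sa,V=[hsv[...,i].astype(int) for i in range(3)]
    if n=='blue': return (H>95)&(H<125)&(Sa>120)&(V>150)
    if n=='red': return ((H<8)|(H>172))&(Sa>150)&(V>185)
    if n=='brass': return (H>15)&(H<32)&(Sa>120)&(V>195)
    if n=='cutter': return (Sa<50)&(V>170)
    if n=='stem': return (Sa<50)&(V>170)
    if n=='knob': return (V<70)
    if n=='washer': return (Sa<50)&(V>135)
    if n=='flange': return (V<95)
out={}
if __name__=='__main__':
  for n,ps in S.items():
    cs=[]
    for c,(u,v),nm in zip(cams,ps,['top','sc']):
        k=8;r=24
        im=c['frame'][v-r:v+r,u-r:u+r]
        im=cv2.resize(im,None,fx=k,fy=k,interpolation=cv2.INTER_CUBIC)
        m=mask(n,cv2.cvtColor(im,cv2.COLOR_RGB2HSV)).astype(np.uint8)*255
        cn,_=cv2.findContours(m,cv2.RETR_EXTERNAL,cv2.CHAIN_APPROX_NONE)
        ctr=r*k
        cn=[q for q in cn if cv2.contourArea(q)>600]
        q=min(cn,key=lambda q:np.linalg.norm(q.mean((0,1))-ctr) - 0.02*min(cv2.contourArea(q),5000))
        q=cv2.convexHull(q)
        pts=q
        e=cv2.fitEllipse(q)
        p=[(e[0][0]+.5)/k-.5+u-r,(e[0][1]+.5)/k-.5+v-r]
        cs.append(p);cv2.ellipse(im,e,(255,0,255),1)
        cv2.imwrite(f'pics/f_{n}_{nm}.png',im[:,:,::-1])
        print(n,nm,np.round(p,2),'axes px',np.round(np.array(e[1])/k,2))
    X,er=tri(cs);out[n]=X
    print('   ->',np.round(X*1000,1),np.round(np.array(er)*1000,1))
  ims=[[cv2.resize(cv2.imread(f'pics/f_{n}_{t}.png'),(195,195)) for n in S] for t in ['top','sc']]
  cv2.imwrite('pics/fits.png',np.vstack([np.hstack(ims[0][:4]),np.hstack(ims[1][:4])]));
  cv2.imwrite('pics/fits2.png',np.vstack([np.hstack(ims[0][4:]),np.hstack(ims[1][4:])]))
E
python3 m2.py
```

```text
blue top [235.09 158.69] axes px [23.36 24.79]
blue sc [276.41 150.18] axes px [14.94 21.24]
   -> [616.4 122.3  24. ] [0. 0.]
cutter top [239.31 210.9 ] axes px [22.35 23.34]
cutter sc [250.88 181.31] axes px [15.58 20.52]
   -> [488.7 111.4  18.1] [0. 0.]
brass top [452.82 177.24] axes px [19.31 20.46]
brass sc [435.43 254.21] axes px [16.52 20.75]
   -> [ 559.5 -400.9   18.9] [0.3 0.3]
red top [360.01 228.45] axes px [22.6  22.87]
red sc [329.55 243.33] axes px [18.43 22.03]
   -> [ 440.4 -175.3   21.6] [0.2 0.2]
stem top [424.54 223.09] axes px [9.22 9.71]
stem sc [383.82 261.76] axes px [8.02 9.81]
   -> [ 444.6 -318.6   64.1] [0.3 0.3]
flange top [419.81 227.68] axes px [36.42 37.42]
flange sc [376.67 275.55] axes px [11.1  14.91]
   -> [ 438.2 -314.5    8.8] [3.9 3.9]
knob top [391.97 166.85] axes px [10.28 12.57]
knob sc [385.74 207.13] axes px [11.29 13.83]
   -> [ 573.6 -249.3   77.5] [0.3 0.3]
washer top [391.76 167.39] axes px [18.95 19.38]
washer sc [395.05 204.71] axes px [33.86 76.2 ]
   -> [ 578.9 -257.6   83.3] [12.4 12.4]
```

```bash
sleep 1
```

```text
(no output)
```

View pics/fits.png

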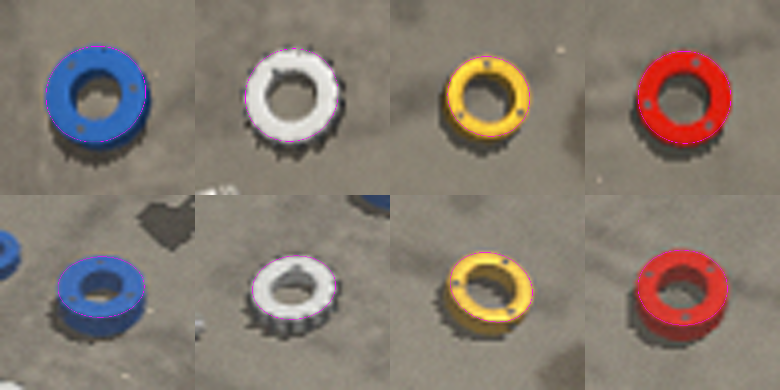

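View pics/fits2.png

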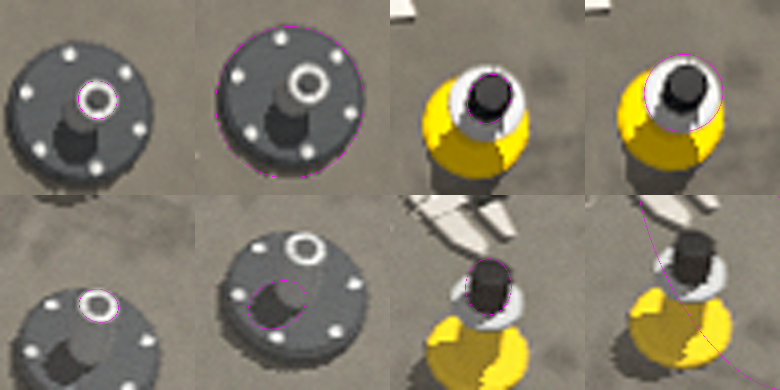

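```bash
cat >> h.py <<'E'
from scipy.spatial.transform import Rotation as Rn
def toolR(s): return Rn.from_euler('xyz',s['tool_rot']).as_matrix()
def rel(s,p):  # world target tcp -> tool shift
    return toolR(s).T@(np.array(p)-s['tool_pos'])
E
python3 - <<'E'
from h import *
s=sensors.observe();c=load('wrist0');R=toolR(s)
o,d=ray(c,c['cx'],c['cy']);print('cam in tool',R.T@(o-s['tool_pos']),'dir',R.T@d)
for z in [.15,.2,.25]:
  for h in [0.02,.061]:
    # tcp at height z, object below tcp
    p=s['tool_pos']+R@np.array([0,z-h,0]);print(z,h,proj(c,p))
for n,cp in dict(blue=([235.09,158.69],[276.41,150.18],.02),cutter=([239.31,210.9],[250.88,181.31],.014),brass=([452.82,177.24],[435.43,254.21],.016),stem=([424.54,223.09],[383.82,261.76],.061),knob=([391.76,167.39],[384,214],.059)).items():
  print(n,[np.round(onplane(load(f),*q,cp[2])*1000,1) for f,q in zip(['top0','scene0'],cp)])
print(rel(s,[.616,.122,.2]))
E
```

```text
cam in tool [-0.06791761 -0.15626699 -0.00075036] dir [ 0.24906865  0.96848368 -0.00203961]
0.15 0.02 (np.float64(325.76199032995106), np.float64(191.8438358630858))
0.15 0.061 (np.float64(325.9010043663599), np.float64(204.83058878680689))
0.2 0.02 (np.float64(325.63607359846435), np.float64(180.08063897286252))
0.2 0.061 (np.float64(325.73635387516185), np.float64(189.44886688881041))
0.25 0.02 (np.float64(325.5413450606418), np.float64(171.2310569644145))
0.25 0.061 (np.float64(325.61709515299276), np.float64(178.3076641813958))
blue [array([617.5, 123.1,  20. ]), array([619.3, 124.9,  20. ])]
cutter [array([489.4, 112.2,  14. ]), array([491.1, 114. ,  14. ])]
brass [array([ 559.9, -401.4,   16. ]), array([ 561.7, -400.8,   16. ])]
stem [array([ 444.8, -319. ,   61. ]), array([ 446.7, -318.1,   61. ])]
knob [array([ 576.8, -251. ,   59. ]), array([ 566.5, -251.1,   59. ])]
[ 0.53956134  0.02745455 -0.20325713]
```

>>> send_rows(
  motion=[
    [[0.54,0.03,-0.2,70],[0.54,0.03,-0.2,70],[0.54,0.03,-0.2,70],[0.54,0.03,-0.2,70],[0.54,0.03,-0.2,70],[0.54,0.03,-0.2,70],[0.54,0.03,-0.2,70],[0.54,0.03,-0.2,70]],
  ],
  gripper=1,
)

```text
time: 0.95
tool_pos: [0.4834, 0.2366, 0.2066]
tool_rot: [-1.572, -0.001, -1.548]
contact_force: [0.3, 1.5, 0.7]
opening: 0.0917
```

```bash
python3 - <<'E'
from h import *
s=sensors.observe();print(s['time'],s['tool_pos'],s['tool_rot'],rel(s,[.6175,.1235,.18]),np.degrees(s['tool_rot'][2])+90)
E
```

```text
0.95 [0.48343867 0.23658492 0.20655555] [-1.57157946e+00 -8.99990411e-04 -1.54812304e+00] [0.11607126 0.02655707 0.13148393] 1.2990836338066458
```

>>> send_rows(
  motion=[
    [[0.116,0.0265,0.1315,1.3],[0.116,0.0265,0.1315,1.3],[0.116,0.0265,0.1315,1.3],[0.116,0.0265,0.1315,1.3],[0.116,0.0265,0.1315,1.3],[0.116,0.0265,0.1315,1.3],[0.116,0.0265,0.1315,1.3]],
  ],
)

```text
time: 1.65
tool_pos: [0.6167, 0.1245, 0.1801]
tool_rot: [-1.572, -0.001, -1.57]
contact_force: [0.3, 0.1, 0.1]
opening: 0.0916
```

```bash
python3 - <<'E'
from h import *
s=sensors.observe();print(s['time'],s['tool_pos'],s['tool_rot']);np.save('pics/s1.npy',s,allow_pickle=True)
c=snap('wrist','w1')
E
```

```text
1.65 [0.61665234 0.12449865 0.18006804] [-1.57232642e+00 -6.56254826e-04 -1.56986383e+00]
```

View pics/w1.png

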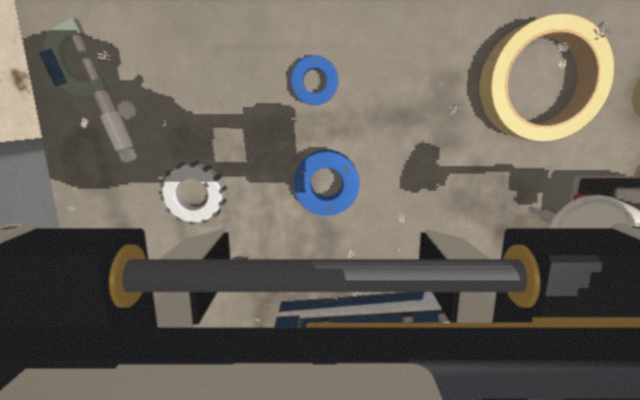

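The wrist view shows the large blue collar at (327,183), the small look-alike at (315,80) and the cutter at (193,192). Next: ellipse fits on the rings and cutter.

```bash
cat > w.py <<'E'
from h import *
def fit(c,kind,uv,r=45,save=None,k=6,thr=None):
    u,v=map(int,uv);v0=max(0,v-r);u0=u-r
    im=cv2.resize(c['frame'][v0:v+r,u0:u+r],None,fx=k,fy=k,interpolation=cv2.INTER_CUBIC)
    hsv=cv2.cvtColor(im,cv2.COLOR_RGB2HSV);H,S,V=[hsv[...,i].astype(int) for i in range(3)]
    if kind=='blue': m=(H>95)&(H<125)&(S>120)&(V>(thr or 120))
    if kind=='brass': m=(H>15)&(H<32)&(S>120)&(V>(thr or 170))
    if kind in('cutter','stem','washer'): m=(S<50)&(V>(thr or 165))
    if kind=='knob': m=V<(thr or 75)
    m=m.astype(np.uint8)*255
    cn,_=cv2.findContours(m,cv2.RETR_EXTERNAL,cv2.CHAIN_APPROX_NONE)
    cn=[q for q in cn if cv2.contourArea(q)>500]
    ctr=np.array([(u-u0)*k,(v-v0)*k])
    q=min(cn,key=lambda q:np.linalg.norm(q.mean((0,1))-ctr)-0.01*min(cv2.contourArea(q),9000))
    e=cv2.fitEllipse(cv2.convexHull(q))
    cv2.ellipse(im,e,(255,0,255),1)
    if save: cv2.imwrite('pics/'+save+'.png',cv2.resize(im,(400,400))[:,:,::-1])
    return ((e[0][0]+.5)/k-.5+u0,(e[0][1]+.5)/k-.5+v0),np.array(e[1])/k
E
python3 - <<'E'
from w import *
c=load('w1')
for kind,uv,h in [('blue',(327,183),.02),('cutter',(193,192),.014)]:
    p,a=fit(c,kind,uv,save='e_'+kind)
    X=onplane(c,*p,h);print(kind,np.round(p,2),a,np.round(X*1000,1))
    t={'blue':('top0',(235.09,158.69)),'cutter':('top0',(239.31,210.9))}[kind]
    o1,d1=ray(c,*p);o2,d2=ray(load(t[0]),*t[1])
    A=np.array([d1,-d2]).T;l=np.linalg.lstsq(A,o2-o1,rcond=None)[0];print('two-view',np.round((o1+l[0]*d1+o2+l[1]*d2)*500,1))
cv2.imwrite('pics/e1.png',np.hstack([cv2.imread('pics/e_blue.png'),cv2.imread('pics/e_cutter.png')]))
E
```

```text
blue [326.11 182.81] [63.86223348 65.0091807 ] [616.6 123.8  20. ]
two-view [617.1 123.4  19.9]
cutter [191.88 195.73] [52.2184906 61.0221405] [488.7 109.8  14. ]
two-view [489.3 111.1  16.8]
```

View pics/e1.png

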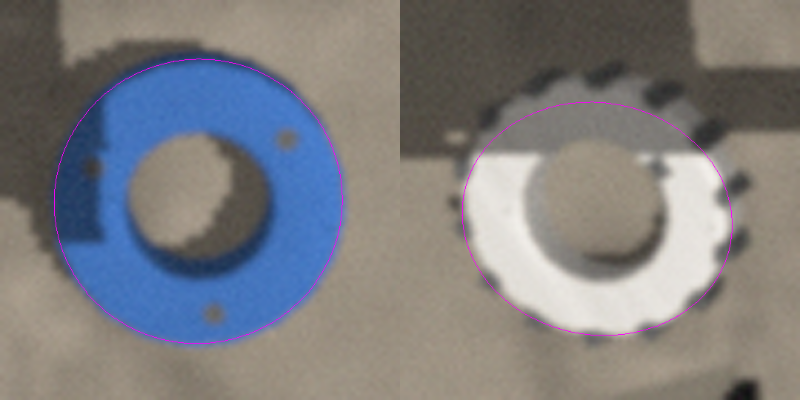

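>>> send_rows(
  motion=[
    [[0.0007,0.05,0,0],[0.0007,0.1,0,0],[0.0007,0.13,0,0],[0.0007,0.15,0,0],[0.0007,0.15,0,0],[0.0007,0.15,0,0]],
  ],
)

```text
time: 2.3
tool_pos: [0.6166, 0.1248, 0.0314]
tool_rot: [-1.571, -0.001, -1.568]
contact_force: [-0.0, 0.7, 0.9]
opening: 0.0916
```

>>> send_rows(
  motion=[
    [[0,0,0,0],[0,0,0,0],[0,0,0,0],[0,0,0,0],[0,0,0,0],[0,0,0,0],[0,0,0,0],[0,0,0,0]],
  ],
  gripper=0.4,
  grip_force=25,
)

```text
time: 3.1
tool_pos: [0.6166, 0.1248, 0.0313]
tool_rot: [-1.571, -0.001, -1.568]
contact_force: [0.1, -0.4, 0.2]
opening: 0.0375
```

```bash
python3 - <<'E'
from h import *
s=sensors.observe();print(s['time'],s['tool_pos'],s['opening'],s['contact_force'])
snap('wrist','w2');snap('scene','sc2')
a=cv2.imread('pics/sc2.png')[100:240,180:400]
cv2.imwrite('pics/sc2z.png',cv2.resize(a,None,fx=3.5,fy=3.5))
E
```

```text
3.1 [0.61657241 0.12477269 0.0312972 ] 0.037461999651262984 [ 0.12393826 -0.44145993  0.23842765]
```

View pics/w2.png

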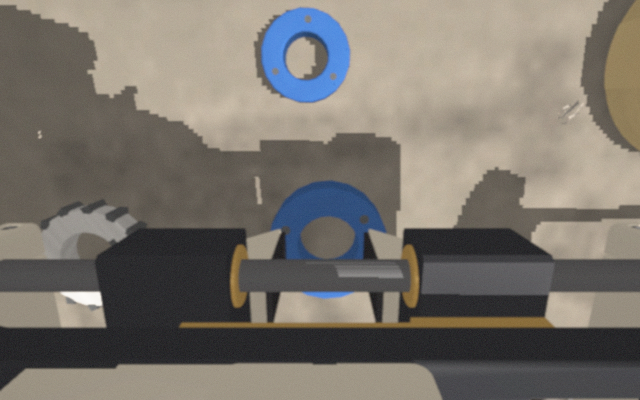

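View pics/sc2z.png

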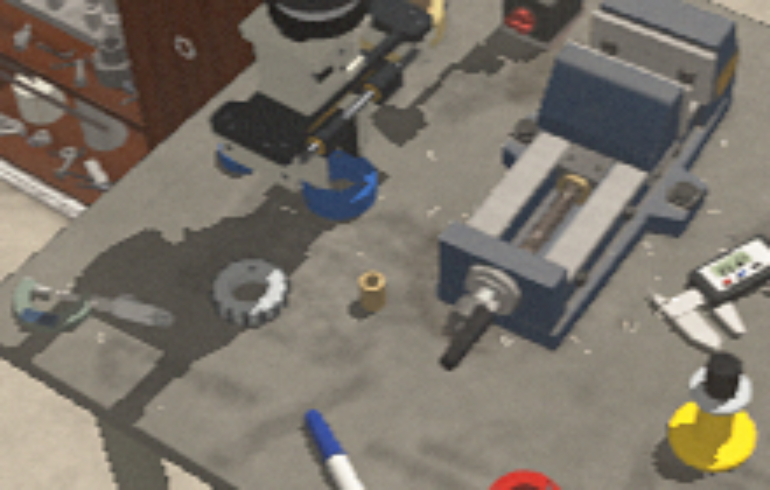

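```bash
python3 - <<'E'
from w import *
c=load('w2')
for p in [(328,181),(272,235),(385,235),(328,298)]: print(p,onplane(c,*p,.02))
s=sensors.observe();R=toolR(s)
for y in [.006,.025]:
  for z in [-.046,-.0187,.0187,.046]:
    for x in [-.0095,.0095]: print(y,z,x,np.round(proj(c,s['tool_pos']+R@np.array([x,y,z]))))
E
```

```text
(328, 181) [0.61683829 0.15657022 0.02      ]
(272, 235) [0.58840884 0.12841448 0.02      ]
(385, 235) [0.64603808 0.12854914 0.02      ]
(328, 298) [0.61714414 0.09263193 0.02      ]
0.006 -0.046 -0.0095 [234. 228.]
0.006 -0.046 0.0095 [236. 263.]
0.006 -0.0187 -0.0095 [289. 228.]
0.006 -0.0187 0.0095 [290. 263.]
0.006 0.0187 -0.0095 [365. 228.]
0.006 0.0187 0.0095 [364. 263.]
0.006 0.046 -0.0095 [421. 228.]
0.006 0.046 0.0095 [418. 263.]
0.025 -0.046 -0.0095 [242. 216.]
0.025 -0.046 0.0095 [244. 249.]
0.025 -0.0187 -0.0095 [293. 216.]
0.025 -0.0187 0.0095 [293. 249.]
0.025 0.0187 -0.0095 [361. 216.]
0.025 0.0187 0.0095 [361. 249.]
0.025 0.046 -0.0095 [412. 216.]
0.025 0.046 0.0095 [409. 249.]
```

```bash
python3 - <<'E'
from w import *
c=load('sc2');s=sensors.observe();R=toolR(s)
im=c['frame'][120:190,230:310,::-1]
k=8
im=cv2.resize(im,None,fx=k,fy=k,interpolation=cv2.INTER_NEAREST)
for y,col in [(.025,(0,0,255)),(.0,(0,255,0))]:
  for z in [-.0187,.0187]:
    for x in [-.0095,.0095]:
      p=proj(c,s['tool_pos']+R@np.array([x,y,z])); cv2.circle(im,(int((p[0]-230+.5)*k),int((p[1]-120+.5)*k)),4,col,-1)
w=cv2.resize(cv2.imread('pics/w2.png')[160:340,220:440],None,fx=2.5,fy=2.5)
cv2.imwrite('pics/z2.png',im);cv2.imwrite('pics/z2w.png',w)
E
```

```text
(no output)
```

View pics/z2.png

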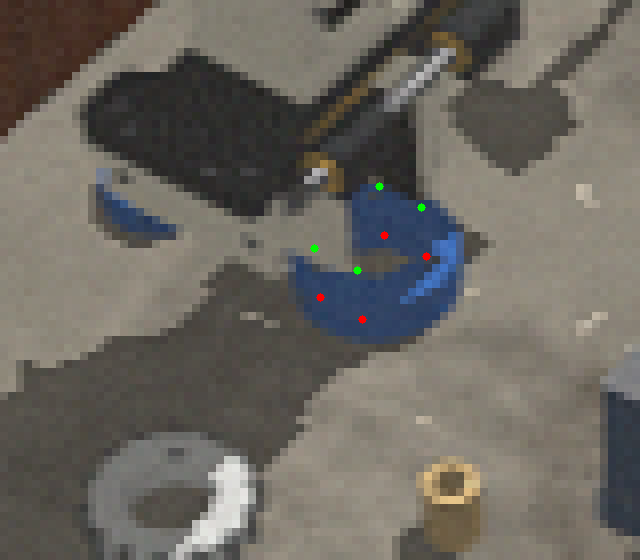

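View pics/z2w.png

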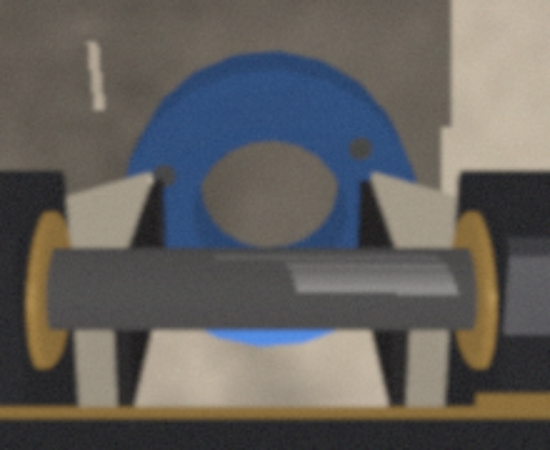

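The two views agree. The closed fingers passed above the ring, which has not moved (its centre is still at about (617, 124.6) mm). The visible fingertips sit at about TCP height, not 25 mm ahead of it as the text says. I'll open, go lower in stages and check.

>>> send_rows(
  motion=[
    [[0,0,0,0],[0,0,0,0],[0,0,0,0],[0,0,0,0],[0,0,0,0],[0,0,0,0],[0,0,0,0],[0,0,0,0]],
  ],
  gripper=1,
)

```text
time: 4.0
tool_pos: [0.6166, 0.1248, 0.0313]
tool_rot: [-1.571, -0.001, -1.568]
contact_force: [-0.1, -0.0, -0.2]
opening: 0.0916
```

>>> send_rows(
  motion=[
    [[0.0005,0.005,0,0],[0.0005,0.01,0,0],[0.0005,0.015,0,0],[0.0005,0.018,0,0],[0.0005,0.018,0,0]],
  ],
)

```text
time: 4.5
tool_pos: [0.6161, 0.1242, 0.0125]
tool_rot: [-1.572, -0.001, -1.568]
contact_force: [-0.2, 0.4, -0.5]
opening: 0.0917
```

```bash
python3 - <<'E'
from w import *
snap('wrist','w3');c=snap('scene','sc3');s=sensors.observe();R=toolR(s)
im=c['frame'][110:190,220:320,::-1]
k=6
im=cv2.resize(im,None,fx=k,fy=k,interpolation=cv2.INTER_NEAREST)
for y,col in [(.01,(0,0,255)),(.0,(0,255,0))]:
  for z in [-.046,.046]:
    for x in [-.0095,.0095]:
      p=proj(c,s['tool_pos']+R@np.array([x,y,z])); cv2.circle(im,(int((p[0]-220+.5)*k),int((p[1]-110+.5)*k)),3,col,-1)
cv2.imwrite('pics/z3.png',im)
E
```

```text
(no output)
```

View pics/z3.png

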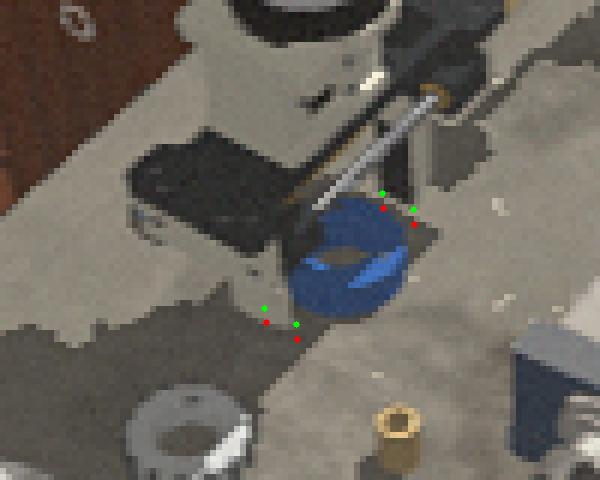

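View pics/w3.png

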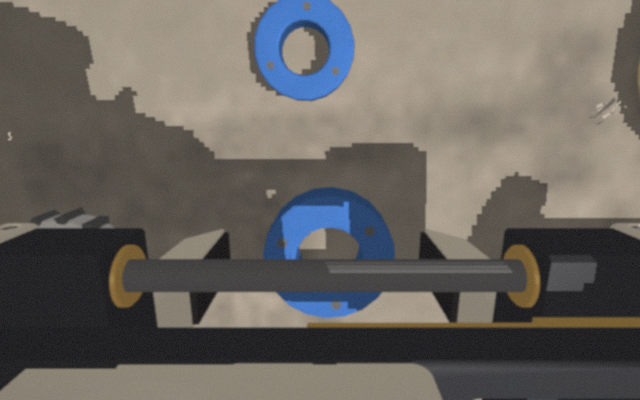

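Both views show the tips level with the TCP (the green marks in the scene crop), 12.5 mm above the table, on either side of the blue collar. I'll lower 5 mm more and close.

>>> send_rows(
  motion=[
    [[0,0.005,0.0005,0],[0,0.005,0.0005,0],[0,0.005,0.0005,0]],
  ],
)

```text
time: 4.9
tool_pos: [0.617, 0.1243, 0.0081]
tool_rot: [-1.571, -0.001, -1.568]
contact_force: [-0.3, -0.1, 0.1]
opening: 0.092
```

>>> send_rows(
  motion=[
    [[0,0,0,0],[0,0,0,0],[0,0,0,0],[0,0,0,0],[0,0,0,0],[0,0,0,0]],
  ],
  gripper=0.5,
  grip_force=25,
)

```text
time: 5.5
tool_pos: [0.6172, 0.1243, 0.0082]
tool_rot: [-1.571, -0.001, -1.568]
contact_force: [1.7, -0.0, -0.6]
opening: 0.0619
```

>>> send_rows(
  motion=[
    [[0,-0.02,0,0],[0,-0.07,0,0],[0,-0.12,0,0],[0,-0.17,0,0],[0,-0.2,0,0],[0.045,-0.2,-0.015,0],[0.09,-0.2,-0.03,0],[0.14,-0.2,-0.046,0]],
  ],
)

```text
time: 6.3
tool_pos: [0.5712, -0.0141, 0.2079]
tool_rot: [-1.572, -0.0, -1.567]
contact_force: [1.1, -0.8, -2.6]
opening: 0.0618
```

>>> send_rows(
  motion=[
    [[0.39,0,-0.126,0],[0.39,0,-0.126,0],[0.39,0,-0.126,0],[0.39,0,-0.126,0],[0.39,0,-0.126,0],[0.39,0,-0.126,0],[0.39,0,-0.126,0],[0.39,0,-0.126,0]],
  ],
)

```text
time: 7.1
tool_pos: [0.4489, -0.3957, 0.2078]
tool_rot: [-1.573, 0.001, -1.567]
contact_force: [1.3, 0.0, -1.7]
opening: 0.0617
```

```bash
python3 - <<'E'
from h import *
s=sensors.observe();print(s['time'],s['tool_pos'],s['tool_rot'],s['opening'],s['contact_force'],rel(s,[.445,-.4,.14]))
E
```

```text
7.1 [ 0.44891721 -0.39570751  0.20776974] [-1.57256240e+00  5.68137944e-04 -1.56664078e+00] 0.06166813957790938 [ 1.27844743  0.0309257  -1.65672118] [ 0.00431468  0.06777414 -0.00381533]
```

>>> send_rows(
  motion=[
    [[0.004,0.04,-0.004,-0.2],[0.004,0.068,-0.004,-0.2],[0.004,0.068,-0.004,-0.2],[0.004,0.068,-0.004,-0.2]],
  ],
)

```text
time: 7.5
tool_pos: [0.4448, -0.3994, 0.1399]
tool_rot: [-1.573, 0.001, -1.563]
contact_force: [0.3, -0.7, -2.2]
opening: 0.0619
```

```bash
python3 - <<'E'
from h import *
s=sensors.observe();print(s['time'],s['tool_pos'],s['tool_rot'])
snap('wrist','w4')
E
```

```text
7.5 [ 0.44482796 -0.39944939  0.1399256 ] [-1.57321945e+00  1.43301763e-03 -1.56297129e+00]
```

View pics/w4.png

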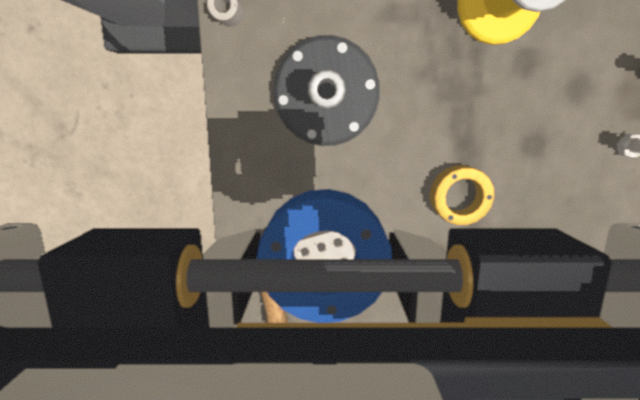

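The wrist view shows the stem top at (327,89), the brass collar at (464,195) and the held blue collar centred at about (326,255).

```bash
python3 - <<'E'
from w import *
c=load('w4');s=sensors.observe()
p,a=fit(c,'stem',(327,89),r=16,save='e_st'); X=onplane(c,*p,.061);print('stem',p,a,X)
o1,d1=ray(c,*p);o2,d2=ray(load('top0'),424.54,223.09)
l=np.linalg.lstsq(np.array([d1,-d2]).T,o2-o1,rcond=None)[0];print('2v',(o1+l[0]*d1+o2+l[1]*d2)/2)
p,a=fit(c,'brass',(464,195),r=40,save='e_br',thr=150); print('brass',p,a,onplane(c,*p,.016))
im=c['frame'];hsv=cv2.cvtColor(im,cv2.COLOR_RGB2HSV)
m=((hsv[...,0]>100)&(hsv[...,0]<125)&(hsv[...,1]>120)); m[:150]=0
ys,xs=np.where(m);print('blue held u range',xs.min(),xs.max(),'v',ys.min(),ys.max())
zt=s['tool_pos'][2]-.008+.02
a=onplane(c,327,ys.min(),zt);b=onplane(c,327,ys.max(),zt);print(a,b,(a+b)/2-s['tool_pos'])
a=onplane(c,xs.min(),255,zt);b=onplane(c,xs.max(),255,zt);print((a+b)/2-s['tool_pos'])
cv2.imwrite('pics/e4.png',np.hstack([cv2.imread('pics/e_st.png'),cv2.imread('pics/e_br.png')]))
print(rel(s,[X[0],X[1],.075]),s['tool_rot'])
E
```

```text
stem (327.2188975016276, 88.45954259236653) [35.29870605 36.29640452] [ 0.44443377 -0.32068415  0.061     ]
2v [ 0.44494908 -0.32017877  0.05613641]
brass (463.86029561360675, 195.85730997721353) [55.75753784 61.54282125] [ 0.55841277 -0.40228691  0.016     ]
blue held u range 256 558 v 190 321
[ 0.44427364 -0.36644521  0.15309199] [ 0.44485432 -0.42907317  0.15309199] [-0.00093434  0.00210477  0.012     ]
[0.0343033 0.004224  0.012    ]
[-0.07922622  0.06604391 -0.00036712] [-1.57147725e+00 -6.10380426e-04 -1.56255641e+00]
```

View pics/e4.png

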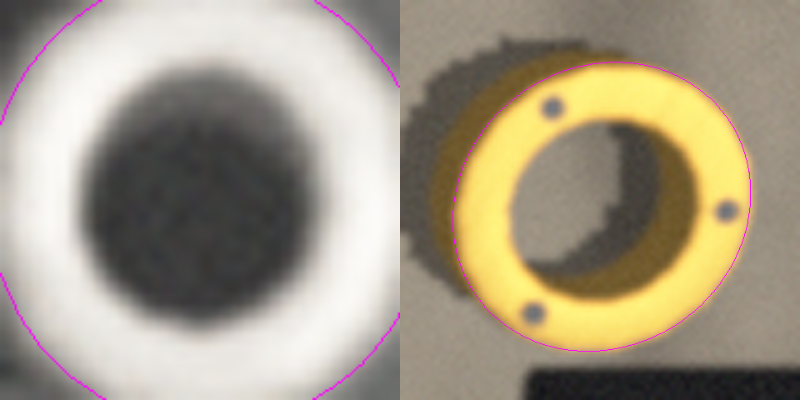

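```bash
python3 - <<'E'
from w import *
c=load('w4');s=sensors.observe()
for thr in (150,165,185):
  p,a=fit(c,'stem',(327,89),r=24,save='e_st',thr=thr); X=onplane(c,*p,.061);print('stem',p,a,X)
# bore hole (dark) for stem
g=cv2.cvtColor(c['frame'],cv2.COLOR_RGB2GRAY)[75:103,313:341];k=8
m=(cv2.resize(g,None,fx=k,fy=k,interpolation=cv2.INTER_CUBIC)<120).astype(np.uint8)
n,lab,st,ce=cv2.connectedComponentsWithStats(m);i=lab[14*k,14*k];print('bore',(ce[i]+.5)/k-.5+[313,75],st[i],onplane(c,*((ce[i]+.5)/k-.5+[313,75]),.061))
o1,d1=ray(c,*p);o2,d2=ray(load('top0'),424.54,223.09)
l=np.linalg.lstsq(np.array([d1,-d2]).T,o2-o1,rcond=None)[0];print('2v',(o1+l[0]*d1+o2+l[1]*d2)/2)
# held ring predicted rims
R=toolR(s)
for yy in (-.012,.008):
  for dx in (-.031,.031): print('rim',yy,dx,proj(c,s['tool_pos']+R@np.array([dx,yy,0])))
cv2.imwrite('pics/z4.png',cv2.resize(c['frame'][170:330,240:410,::-1],None,fx=3.5,fy=3.5))
E
```

```text
stem (327.15510813395184, 88.5275141398112) [35.5465215  37.25313314] [ 0.44439308 -0.32072625  0.061     ]
stem (327.1521987915039, 88.51766713460286) [34.77004496 36.45628866] [ 0.44439115 -0.32072021  0.061     ]
stem (327.2211507161458, 88.44690195719402) [33.74175008 35.25438182] [ 0.44443514 -0.32067636  0.061     ]
bore [326.47296232  88.72271854] [   38    35   146   156 17434] [ 0.44395485 -0.32084946  0.061     ]
2v [ 0.44494824 -0.32017316  0.05615939]
rim -0.012 -0.031 (np.float64(329.2576965185163), np.float64(195.56574982670938))
rim -0.012 0.031 (np.float64(328.90771959283836), np.float64(324.4010990255139))
rim 0.008 -0.031 (np.float64(328.76604490392356), np.float64(185.5024148941429))
rim 0.008 0.031 (np.float64(328.4947705763446), np.float64(301.5068397934297))
```

View pics/z4.png

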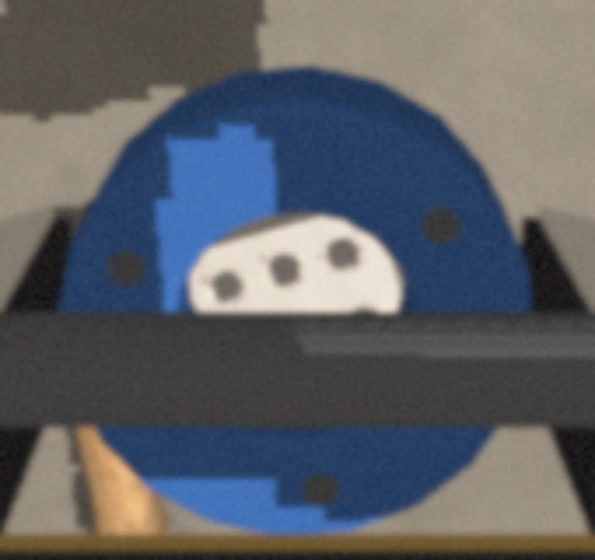

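>>> send_rows(
  motion=[
    [[-0.04,0,0.0005,0.5],[-0.0788,0,0.0005,0.5],[-0.0788,0,0.0005,0.5],[-0.0788,0.03,0.0005,0.5],[-0.0788,0.055,0.0005,0.5],[-0.0788,0.055,0.0005,0.5],[-0.0788,0.055,0.0005,0.5]],
  ],
)

```text
time: 8.25
tool_pos: [0.4463, -0.3218, 0.0876]
tool_rot: [-1.57, -0.002, -1.571]
contact_force: [0.4, 0.3, -2.0]
opening: 0.0613
```

```bash
python3 - <<'E'
from h import *
s=sensors.observe();print(s['time'],s['tool_pos'],s['tool_rot'],s['contact_force'],rel(s,[.4453,-.3202,.055]))
w=snap('wrist','w5');c=snap('scene','sc5')
cv2.imwrite('pics/z5.png',np.hstack([cv2.resize(c['frame'][200:300,320:440,::-1],(400,333)),cv2.resize(w['frame'][160:340,220:436,::-1],(400,333))]))
E
```

```text
8.25 [ 0.4462545  -0.32177038  0.08761169] [-1.56990499 -0.00221124 -1.57078168] [ 0.37230874  0.27638057 -2.02790275] [-0.0016425   0.03260727 -0.00098354]
```

View pics/z5.png

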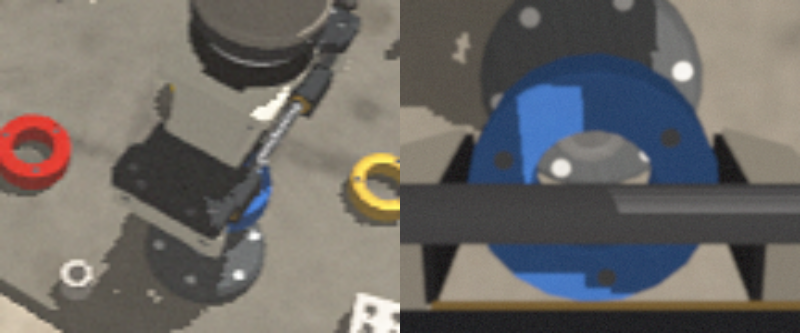

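>>> send_rows(
  motion=[
    [[-0.0016,0.005,-0.001,0],[-0.0016,0.01,-0.001,0],[-0.0016,0.018,-0.001,0],[-0.0016,0.025,-0.001,0],[-0.0016,0.03,-0.001,0]],
  ],
)

```text
time: 8.85
tool_pos: [0.4452, -0.3204, 0.0571]
tool_rot: [-1.57, -0.002, -1.571]
contact_force: [0.6, 0.3, -2.4]
opening: 0.0617
```

>>> send_rows(
  motion=[
    [[0,0.008,0,0],[0,0.016,0,0],[0,0.022,0,0],[0,0.028,0,0],[0,0.032,0,0],[0,0.032,0,0]],
  ],
)

```text
time: 9.45
tool_pos: [0.445, -0.3202, 0.0245]
tool_rot: [-1.57, -0.002, -1.571]
contact_force: [-0.2, -1.1, -1.7]
opening: 0.0618
```

>>> send_rows(
  motion=[
    [[0,0,0,0],[0,0,0,0],[0,0,0,0],[0,0,0,0],[0,-0.02,0,0],[0,-0.06,0,0],[0,-0.11,0,0],[0,-0.16,0,0]],
  ],
  gripper=1,
)

```text
time: 10.25
tool_pos: [0.4446, -0.3197, 0.1862]
tool_rot: [-1.571, -0.001, -1.571]
contact_force: [1.1, -0.3, -0.7]
opening: 0.0915
```

```bash
python3 - <<'E'
from h import *
s=sensors.observe();print(s['time'],s['tool_pos'],s['tool_rot'],s['opening'],s['contact_force'],rel(s,[.489,.111,.2]))
w=snap('wrist','w6')
E
```

```text
10.25 [ 0.44458469 -0.31965689  0.18622858] [-1.57081037e+00 -1.28848249e-03 -1.57122462e+00] 0.09145383066259913 [ 1.11261597 -0.26545678 -0.67188339] [-0.43065777 -0.01432695  0.04423065]
```

View pics/w6.png

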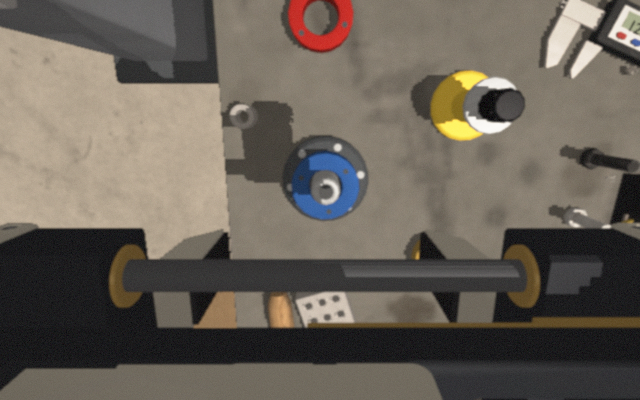

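The blue collar is down around the stem (stem top at (326,190)). Next, the cutter.

>>> send_rows(
  motion=[
    [[-0.431,-0.014,0.044,0],[-0.431,-0.014,0.044,0],[-0.431,-0.014,0.044,0],[-0.431,-0.014,0.044,0],[-0.431,-0.014,0.044,0],[-0.431,-0.014,0.044,0],[-0.431,-0.014,0.044,0],[-0.431,-0.014,0.044,0]],
  ],
)

```text
time: 11.1
tool_pos: [0.4881, 0.0793, 0.2037]
tool_rot: [-1.559, -0.012, -1.571]
contact_force: [0.7, -0.5, -0.0]
opening: 0.0916
```

>>> send_rows(
  motion=[
    [[-0.043,0.02,0.003,0],[-0.043,0.02,0.003,0],[-0.043,0.02,0.003,0],[-0.043,0.02,0.003,0]],
  ],
)

```text
time: 11.5
tool_pos: [0.4916, 0.1213, 0.1835]
tool_rot: [-1.558, -0.012, -1.572]
contact_force: [0.1, 0.2, 0.4]
opening: 0.0919
```

```bash
python3 - <<'E'
from w import *
s=sensors.observe();print(s['time'],s['tool_pos'],s['tool_rot'])
c=snap('wrist','w7');q=proj(c,[.489,.111,.014]);print(q)
u,v=map(int,q);cv2.imwrite('pics/z7.png',cv2.resize(c['frame'][v-50:v+50,u-60:u+60,::-1],None,fx=6,fy=6))
E
```

```text
11.5 [0.49158321 0.1213026  0.18350374] [-1.55843204 -0.01186539 -1.57161658]
(np.float64(321.0210640684245), np.float64(188.60138883716493))
```

View pics/w7.png

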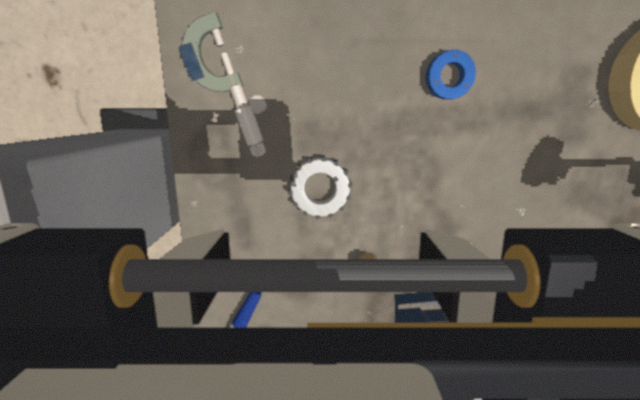

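View pics/z7.png

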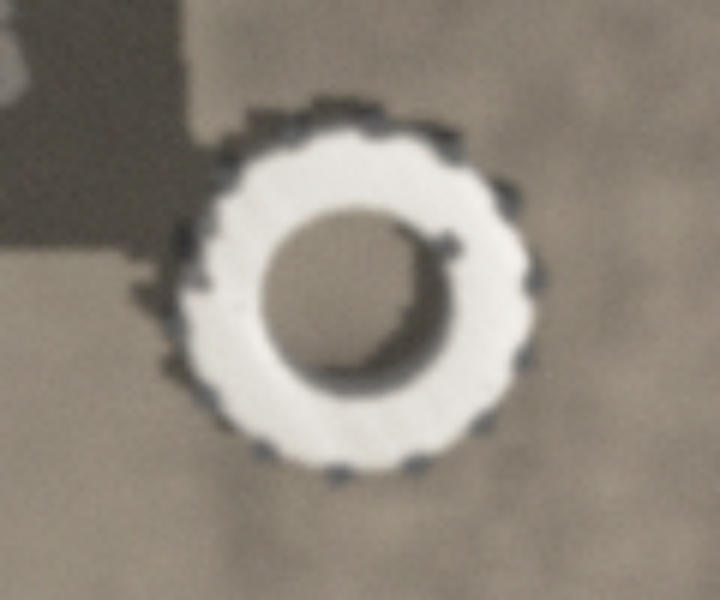

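```bash
python3 - <<'E'
from w import *
s=sensors.observe();c=load('w7')
p,a=fit(c,'cutter',(321,188),r=45,save='e7'); X=onplane(c,*p,.014);print(p,a,X)
o1,d1=ray(c,*p);o2,d2=ray(load('top0'),239.31,210.9)
l=np.linalg.lstsq(np.array([d1,-d2]).T,o2-o1,rcond=None)[0];print('2v',(o1+l[0]*d1+o2+l[1]*d2)/2)
R=toolR(s);print('y axis',R[:,1],'z',R[:,2])
print(rel(s,[.4895,X[1]+.0005,.05]),rel(s,[.4895,X[1]+.0005,.007]))
# check stem in w6 same config
p,a=fit(load('w6'),'stem',(326,190),r=24,thr=185,save='e6');print(p,a,onplane(load('w6'),*p,.061))
E
```

```text
(320.43865966796875, 187.74617513020834) [56.99915059 58.45059204] [0.4884457  0.11184389 0.014     ]
2v [0.48879207 0.11202625 0.01533455]
y axis [ 0.01260841 -0.01180754 -0.99985079] z [ 0.99991889 -0.00165138  0.01262877]
[ 0.00700977  0.13369888 -0.00387452] [ 0.00650298  0.17669246 -0.00441756]
(327.4147491455078, 191.3280995686849) [21.62944794 23.65815481] [ 0.44567193 -0.32024908  0.061     ]
```

View pics/e7.png

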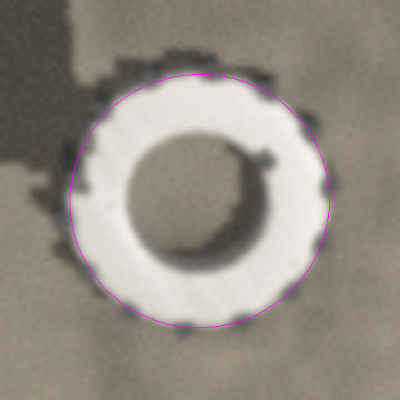

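View pics/e6.png

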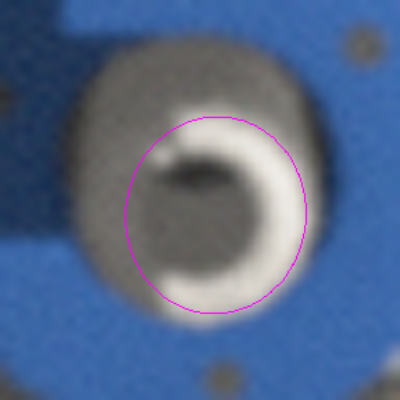

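>>> send_rows(
  motion=[
    [[0.007,0.045,-0.0044,0],[0.007,0.09,-0.0044,0],[0.007,0.134,-0.0044,0],[0.0067,0.16,-0.0047,0],[0.0065,0.175,-0.0049,0],[0.0065,0.1775,-0.0049,0],[0.0065,0.1775,-0.0049,0],[0.0065,0.1775,-0.0049,0]],
  ],
)

```text
time: 12.35
tool_pos: [0.4901, 0.1119, 0.0074]
tool_rot: [-1.556, -0.012, -1.574]
contact_force: [-0.6, 0.4, 0.6]
opening: 0.0921
```

>>> send_rows(
  motion=[
    [[0,0,0,0],[0,0,0,0],[0,0,0,0],[0,0,0,0],[0,0,0,0],[0,0,0,0]],
  ],
  gripper=0.5,
  grip_force=25,
)

```text
time: 12.95
tool_pos: [0.49, 0.1119, 0.0074]
tool_rot: [-1.556, -0.012, -1.573]
contact_force: [-1.0, -0.5, 2.4]
opening: 0.0555
```

>>> send_rows(
  motion=[
    [[0,-0.01,0,0],[0,-0.05,0,0],[0,-0.1,0,0],[0,-0.15,0,0],[0,-0.19,0,0],[0,-0.2,0,0],[0,-0.2,0,0]],
  ],
)

```text
time: 13.65
tool_pos: [0.4876, 0.1144, 0.2092]
tool_rot: [-1.552, -0.011, -1.573]
contact_force: [-0.1, 0.4, -2.4]
opening: 0.0549
```

```bash
python3 - <<'E'
from w import *
s=sensors.observe();print(s['time'],s['tool_pos'],s['tool_rot'],s['opening'],s['qpos'])
print(rel(s,[.4453,-.3202,.2]))
w=snap('wrist','w8')
cv2.imwrite('pics/z8.png',cv2.resize(w['frame'][160:340,220:440,::-1],None,fx=3,fy=3))
E
```

```text
13.65 [0.4875751  0.11439003 0.20916843] [-1.55224408 -0.01125003 -1.57335504] 0.054862751421325025 [ 0.0855081   0.3057126   1.63191705 -0.0138462   1.18650398  0.09304145]
[ 0.43456613  0.01329205 -0.04141668]
```

View pics/z8.png

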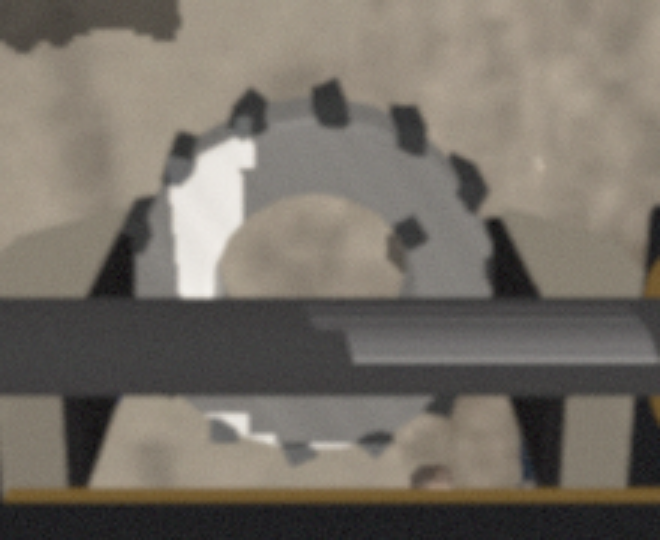

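>>> send_rows(
  motion=[
    [[0.434,0.01,-0.041,0],[0.434,0.01,-0.041,0],[0.434,0.01,-0.041,0],[0.434,0.01,-0.041,0],[0.434,0.01,-0.041,0],[0.434,0.01,-0.041,0],[0.434,0.01,-0.041,0],[0.434,0.01,-0.041,0]],
  ],
)

```text
time: 14.5
tool_pos: [0.4465, -0.285, 0.1994]
tool_rot: [-1.56, -0.008, -1.574]
contact_force: [2.2, -0.3, -1.9]
opening: 0.0551
```

```bash
python3 - <<'E'
from w import *
s=sensors.observe();print(s['time'],s['tool_pos'],s['tool_rot'],s['opening'],s['qpos'],s['qvel'])
print(rel(s,[.4453,-.3202,.15]),rel(s,[.4453,-.4,.15]))
E
```

```text
14.5 [ 0.44651815 -0.28500861  0.19939512] [-1.55983562 -0.008202   -1.57365794] 0.05508339838642799 [-7.13394215e-01  3.67429148e-01  1.56846189e+00  1.00314323e-03
  1.19204388e+00 -7.10942108e-01] [-0.81852023  0.3814608  -0.55741831  0.02112486  0.16967286 -0.82222787]
[ 0.03478841  0.04966689 -0.00166192] [ 0.1145854   0.05032386 -0.00144075]
```

>>> send_rows(
  motion=[
    [[0.02,0,-0.001,0],[0.035,0,-0.002,0],[0.0345,0.03,-0.002,0],[0.034,0.07,-0.0025,0],[0.0338,0.1,-0.003,0],[0.0338,0.11,-0.003,0],[0.0338,0.11,-0.003,0],[0.0338,0.11,-0.003,0]],
  ],
)

```text
time: 15.3
tool_pos: [0.4453, -0.3198, 0.0905]
tool_rot: [-1.559, -0.009, -1.573]
contact_force: [0.3, -0.7, -0.9]
opening: 0.0553
```

```bash
python3 - <<'E'
from w import *
s=sensors.observe();print(s['time'],s['tool_pos'],s['tool_rot'],s['opening'],s['contact_force'])
print(rel(s,[.4452,-.3203,.055]))
w=snap('wrist','w9')
cv2.imwrite('pics/z9.png',cv2.resize(w['frame'][160:340,220:440,::-1],None,fx=3,fy=3))
E
```

```text
15.3 [ 0.44531398 -0.31984036  0.09051683] [-1.55889157 -0.00895827 -1.57316854] 0.05533496274513109 [ 0.2936763  -0.74490573 -0.91685273]
[ 0.00014172  0.03551566 -0.00053572]
```

View pics/z9.png

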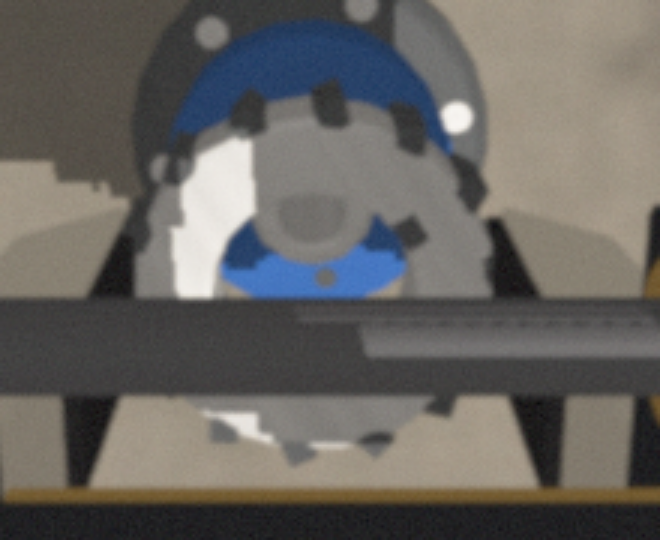

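>>> send_rows(
  motion=[
    [[0,0.008,-0.0003,0],[0,0.016,-0.0003,0],[0,0.023,-0.0005,0],[0,0.029,-0.0005,0],[0,0.035,-0.0005,0],[0,0.035,-0.0005,0]],
  ],
)

```text
time: 15.95
tool_pos: [0.445, -0.3201, 0.055]
tool_rot: [-1.559, -0.009, -1.573]
contact_force: [0.6, -0.4, -2.0]
opening: 0.055
```

```bash
python3 - <<'E'
from w import *
s=sensors.observe();print(s['time'],s['tool_pos'],s['tool_rot'],s['opening'],s['contact_force'])
print(rel(s,[.4452,-.3203,.043]))
E
```

```text
15.95 [ 0.44500749 -0.32010086  0.05497959] [-1.55935379 -0.00856601 -1.57333185] 0.055019340307342034 [ 0.55008401 -0.43724544 -2.00134987]
[9.60304907e-05 1.19822773e-02 5.59092306e-05]
```

>>> send_rows(
  motion=[
    [[0,0.004,0,0],[0,0.008,0,0],[0,0.0115,0,0],[0,0.0115,0,0]],
  ],
)

```text
time: 16.35
tool_pos: [0.4449, -0.32, 0.043]
tool_rot: [-1.56, -0.008, -1.573]
contact_force: [-0.6, -0.7, -0.1]
opening: 0.0551
```

>>> send_rows(
  motion=[
    [[0,0,0,0],[0,0,0,0],[0,0,0,0],[0,0,0,0],[0,-0.02,0,0],[0,-0.06,0,0],[0,-0.1,0,0],[0,-0.1,0,0]],
  ],
  gripper=1,
)

```text
time: 17.15
tool_pos: [0.4462, -0.3213, 0.1486]
tool_rot: [-1.552, -0.015, -1.573]
contact_force: [0.3, -0.2, 0.2]
opening: 0.0916
```

```bash
python3 - <<'E'
from w import *
s=sensors.observe();print(s['time'],s['tool_pos'],s['tool_rot'],s['opening'],s['contact_force'])
print(rel(s,[.5595,-.4018,.18]))
w=snap('wrist','w10')
E
```

```text
17.15 [ 0.44618654 -0.32132951  0.14855194] [-1.55219629 -0.01534302 -1.57329821] 0.09156272927799473 [ 0.32310072 -0.24508113  0.16331626]
[ 0.08065979 -0.02809763  0.11405675]
```

View pics/w10.png

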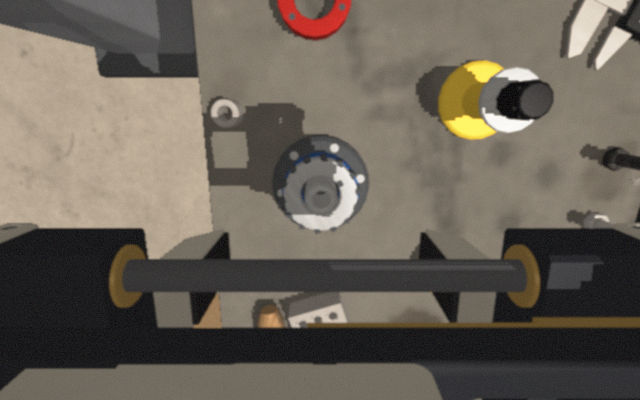

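The cutter is on the stack. Next, the brass collar.

>>> send_rows(
  motion=[
    [[0.02,-0.007,0.028,0],[0.045,-0.015,0.063,0],[0.065,-0.022,0.092,0],[0.08,-0.028,0.114,0],[0.08,-0.028,0.114,0],[0.08,-0.028,0.114,0],[0.08,-0.028,0.114,0],[0.08,-0.028,0.114,0]],
  ],
)

```text
time: 18.0
tool_pos: [0.5576, -0.3996, 0.1761]
tool_rot: [-1.557, -0.011, -1.573]
contact_force: [0.8, -0.4, 0.3]
opening: 0.0919
```

```bash
python3 - <<'E'
from w import *
s=sensors.observe();print(s['time'],s['tool_pos'],s['tool_rot'],s['opening'],s['qpos'],s['qvel'])
c=snap('wrist','w11');q=proj(c,[.559,-.402,.016]);print(q)
p,a=fit(c,'brass',q,r=42,save='e11',thr=150);X=onplane(c,*p,.016);print(p,a,X)
o1,d1=ray(c,*p);o2,d2=ray(load('top0'),452.82,177.24)
l=np.linalg.lstsq(np.array([d1,-d2]).T,o2-o1,rcond=None)[0];print('2v',(o1+l[0]*d1+o2+l[1]*d2)/2)
for z in (.06,.03,.007): print(z,rel(s,[X[0]+.0006,X[1]+.0003,z]))
cv2.imwrite('pics/z11.png',np.hstack([cv2.imread('pics/e11.png'),cv2.resize(c['frame'],(640,400))[:,:,::-1][:,:400]]))
E
```

```text
18.0 [ 0.55758124 -0.3995919   0.17611739] [-1.55651919 -0.01141997 -1.57331966] 0.09190581333788032 [-7.33901829e-01  6.71345585e-01  1.11385706e+00  1.06571797e-03
  1.33813724e+00 -7.31696277e-01] [ 0.0003835  -0.00506292 -0.0122653   0.00015203  0.00313064  0.00072186]
(np.float64(324.99574184183), np.float64(182.74825545254689))
(325.2692515055339, 182.9017537434896) [51.91960144 53.04507955] [ 0.559253   -0.40214704  0.016     ]
2v [ 0.55928023 -0.40113631  0.01866449]
0.06 [0.00092323 0.11615618 0.00061918]
0.03 [0.00058063 0.14615117 0.00019091]
0.007 [ 3.17980825e-04  1.69147323e-01 -1.37433143e-04]
```

View pics/w11.png

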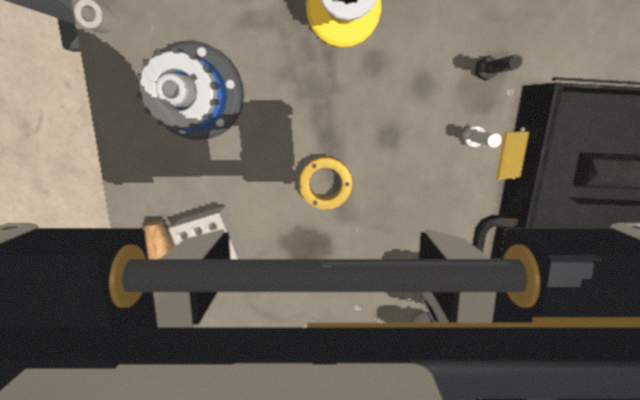

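View pics/e11.png

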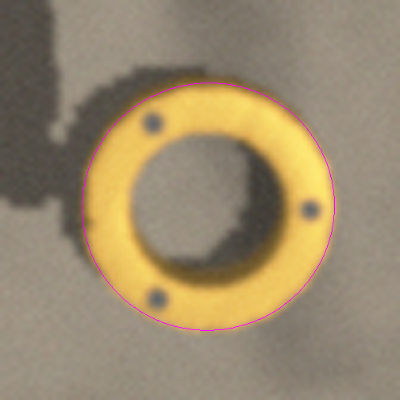

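>>> send_rows(
  motion=[
    [[0.0009,0.04,0.0006,0],[0.0009,0.08,0.0006,0],[0.0009,0.116,0.0006,0],[0.0006,0.146,0.0002,0],[0.0004,0.165,0,0],[0.0003,0.1695,0,0],[0.0003,0.1695,0,0],[0.0003,0.1695,0,0]],
  ],
)

```text
time: 18.85
tool_pos: [0.5609, -0.4026, 0.0087]
tool_rot: [-1.554, -0.014, -1.573]
contact_force: [0.1, -1.2, 0.2]
opening: 0.0919
```

>>> send_rows(
  motion=[
    [[0,0,0,0],[0,0,0,0],[0,0,0,0],[0,0,0,0],[0,0,0,0],[0,0,0,0],[0,0,0,0]],
  ],
  gripper=0.4,
  grip_force=20,
)

```text
time: 19.55
tool_pos: [0.5609, -0.4026, 0.0087]
tool_rot: [-1.554, -0.014, -1.573]
contact_force: [-0.5, -0.3, 1.5]
opening: 0.0492
```

>>> send_rows(
  motion=[
    [[0,-0.01,0,0],[0,-0.03,0,0],[0,-0.06,0,0],[0,-0.09,0,0],[0,-0.11,0,0],[0,-0.12,0,0],[0,-0.12,0,0],[0,-0.12,0,0]],
  ],
)

```text
time: 20.35
tool_pos: [0.5585, -0.4006, 0.1276]
tool_rot: [-1.555, -0.012, -1.573]
contact_force: [-0.6, 0.9, -1.2]
opening: 0.0492
```

```bash
python3 - <<'E'
from w import *
s=sensors.observe();print(s['time'],s['tool_pos'],s['tool_rot'],s['opening'],s['contact_force'])
w=snap('wrist','w12')
cv2.imwrite('pics/z12.png',cv2.resize(w['frame'][160:340,220:440,::-1],None,fx=3,fy=3))
for z in (.13,.09): print(rel(s,[.4450,-.3202,z]))
E
```

```text
20.35 [ 0.5584577  -0.40062074  0.12764339] [-1.55542242 -0.01236195 -1.57339344] 0.04922318121370907 [-0.57058148  0.8566043  -1.21743818]
[-0.08009056 -0.00509394 -0.11360129]
[-0.08058502  0.03489827 -0.11421617]
```

View pics/z12.png

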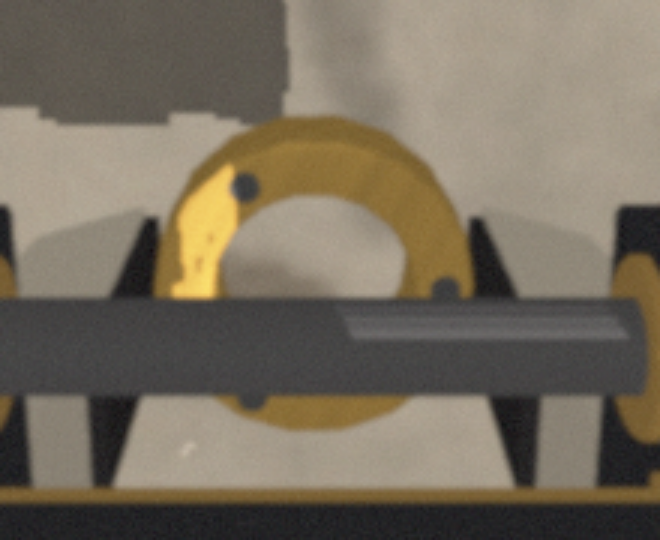

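>>> send_rows(
  motion=[
    [[-0.02,-0.005,-0.028,0],[-0.045,-0.005,-0.063,0],[-0.065,-0.005,-0.092,0],[-0.08,-0.005,-0.1135,0],[-0.08,-0.005,-0.1135,0],[-0.08,0.015,-0.1138,0],[-0.08,0.03,-0.114,0],[-0.08,0.03,-0.114,0]],
  ],
)

```text
time: 21.2
tool_pos: [0.4441, -0.3198, 0.0918]
tool_rot: [-1.56, -0.008, -1.574]
contact_force: [0.4, -0.4, -0.8]
opening: 0.049
```

```bash
python3 - <<'E'
from w import *
w=snap('wrist','w13')
s=sensors.observe();print(s['time'],s['tool_pos'],s['tool_rot'],s['opening'],s['contact_force'])
cv2.imwrite('pics/z13.png',cv2.resize(w['frame'][160:340,220:440,::-1],None,fx=3,fy=3))
for z in (.08,.0685,.0588): print(rel(s,[.4450,-.3204,z]))
E
```

```text
21.25 [ 0.44465492 -0.32030251  0.09302657] [-1.55846783 -0.0095037  -1.57345192] 0.04962946425313512 [ 0.02848184  0.49328532 -1.54720875]
[-2.72286006e-05  1.30301694e-02  1.84714385e-04]
[-1.36519516e-04  2.45287761e-02  4.29466601e-05]
[-2.28704028e-04  3.42276009e-02 -7.66313340e-05]
```

View pics/z13.png

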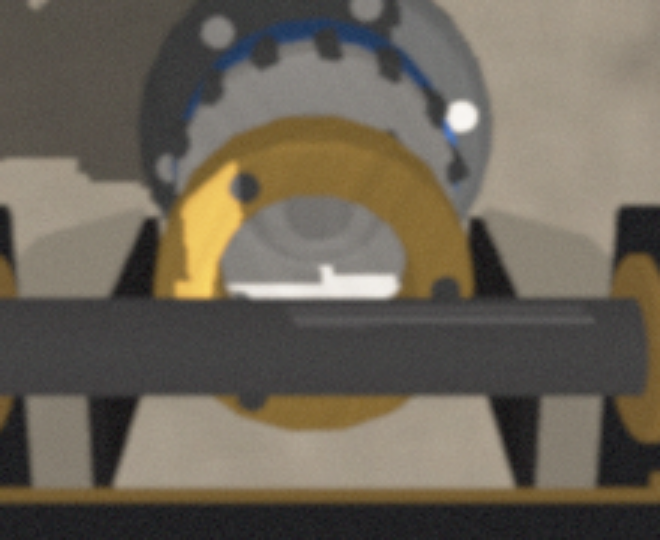

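The stem's mouth is centred in the brass bore in x, at crop u≈315. Descending.

>>> send_rows(
  motion=[
    [[0,0.008,0,0],[0,0.016,0,0],[0,0.022,0,0],[0,0.028,0,0],[0,0.033,0,0],[0,0.034,0,0],[0,0.034,0,0]],
  ],
)

```text
time: 21.95
tool_pos: [0.4451, -0.3206, 0.0589]
tool_rot: [-1.559, -0.009, -1.573]
contact_force: [-0.8, -0.4, -0.6]
opening: 0.0496
```

>>> send_rows(
  motion=[
    [[0,0,0,0],[0,0,0,0],[0,0,0,0],[0,0,0,0],[0,-0.02,0,0],[0,-0.06,0,0],[0,-0.1,0,0],[0,-0.12,0,0]],
  ],
  gripper=1,
)

```text
time: 22.75
tool_pos: [0.4446, -0.3203, 0.1826]
tool_rot: [-1.555, -0.013, -1.573]
contact_force: [0.1, -1.2, -0.3]
opening: 0.0917
```

```bash
python3 - <<'E'
from w import *
w=snap('wrist','w14')
s=sensors.observe();print(s['time'],s['tool_pos'],s['tool_rot'],s['opening'],s['contact_force'])
print(rel(s,[.5760,-.2505,.24]))
sc=snap('scene','sc14')
a=cv2.resize(w['frame'][100:260,240:400,::-1],(400,400));b=cv2.resize(sc['frame'][190:310,330:450,::-1],(400,400))
cv2.imwrite('pics/z14.png',np.hstack([a,b]))
E
```

```text
22.8 [ 0.4453327  -0.3210177   0.18480928] [-1.55215572 -0.01551705 -1.57335093] 0.09140991676523737 [ 1.12126824 -1.2222862   3.31190935]
[-0.06998639 -0.05384145  0.13151316]
```

View pics/z14.png

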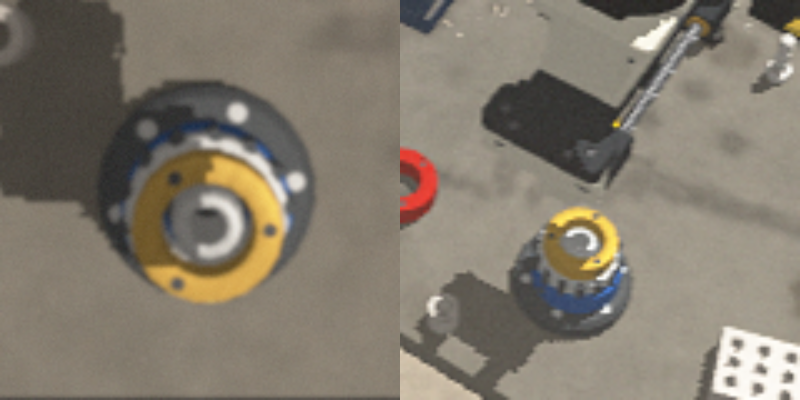

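The stack looks right: the brass collar lies on the cutter around the stem. Next I'll hover over the pin, using a fast descent that may also cut the small tilt that has built up.

>>> send_rows(
  motion=[
    [[-0.02,-0.02,0.035,0],[-0.045,-0.045,0.085,0],[-0.07,-0.07,0.131,0],[-0.07,-0.074,0.131,0],[-0.07,-0.074,0.131,0],[-0.07,-0.024,0.131,0],[-0.07,0.026,0.131,0]],
  ],
)

```text
time: 23.55
tool_pos: [0.5759, -0.2519, 0.1563]
tool_rot: [-1.552, -0.015, -1.574]
contact_force: [0.9, -0.7, -1.4]
opening: 0.0918
```

>>> send_rows(
  motion=[
    [[0,0,0,0],[0,0,0,0],[0,0,0,0]],
  ],
)

```text
time: 23.85
tool_pos: [0.5767, -0.253, 0.1588]
tool_rot: [-1.549, -0.017, -1.574]
contact_force: [0.4, 0.0, 0.3]
opening: 0.0914
```

```bash
python3 - <<'E'
from w import *
s=sensors.observe();print(s['time'],s['tool_pos'],s['tool_rot'],s['opening'],s['contact_force'])
w=snap('wrist','w15');print(toolR(s)[:,1])
E
```

```text
23.85 [ 0.5766664  -0.2530092   0.15878202] [-1.54901665 -0.0174499  -1.57430766] 0.09136925317587455 [0.37407024 0.02770081 0.329587  ]
[ 0.02171657 -0.01752123 -0.99961062]
```

View pics/w15.png

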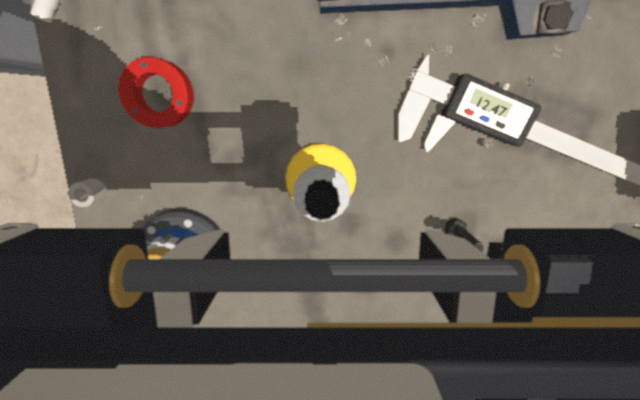

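>>> send_rows(
  motion=[
    [[0.05,-0.03,0,0],[0.1,-0.03,0,0],[0.15,-0.03,0,0],[0.2,-0.03,0,0],[0.25,-0.03,0,0]],
  ],
)

```text
time: 24.4
tool_pos: [0.5756, -0.4955, 0.1971]
tool_rot: [-1.545, -0.022, -1.574]
contact_force: [1.5, -0.3, -0.2]
opening: 0.0917
```

>>> send_rows(
  motion=[
    [[0,0,0,0],[0,0,0,0],[0,0,0,0],[0,0,0,0]],
  ],
)

```text
time: 24.8
tool_pos: [0.5763, -0.4941, 0.1987]
tool_rot: [-1.543, -0.022, -1.572]
contact_force: [0.6, -1.0, -0.2]
opening: 0.0916
```

```bash
python3 - <<'E'
from w import *
s=sensors.observe();print(s['time'],s['tool_pos'],s['tool_rot'],toolR(s)[:,1],s['qpos'],s['qvel'],rel(s,[.5767,-.2515,.16]))
c=load('w15')
for k,t in (('knob',75),('knob',55),('washer',135)):
  p,a=fit(c,k,(321,198),r=30,save='e15'+k,thr=t);print(k,p,a,onplane(c,*p,.086),onplane(c,*p,.059))
cv2.imwrite('pics/e15.png',np.hstack([cv2.imread('pics/e15knob.png'),cv2.imread('pics/e15washer.png')]))
E
```

```text
24.8 [ 0.5763377  -0.49405761  0.19874915] [-1.5434342  -0.02245896 -1.57232239] [ 0.02732443 -0.02249039 -0.99937358] [-0.81131146  0.80776843  0.79129403  0.00433844  1.50739922 -0.81029149] [ 0.00242037  0.0034485   0.00181662 -0.0023784  -0.00316126 -0.00183936] [-0.2433669   0.03327956 -0.00091869]
knob (321.051025390625, 199.0299326578776) [34.44052887 39.99825795] [ 0.57456268 -0.24761194  0.086     ] [ 0.57485694 -0.25516317  0.059     ]
knob (321.1239496866862, 198.97169748942056) [33.59030151 39.06227112] [ 0.57461238 -0.24757141  0.086     ] [ 0.57491252 -0.25511784  0.059     ]
washer (324.8491719563802, 199.020144144694) [52.79187012 65.58943176] [ 0.5771387  -0.24762979  0.086     ] [ 0.57773808 -0.25518313  0.059     ]
```

View pics/e15.png

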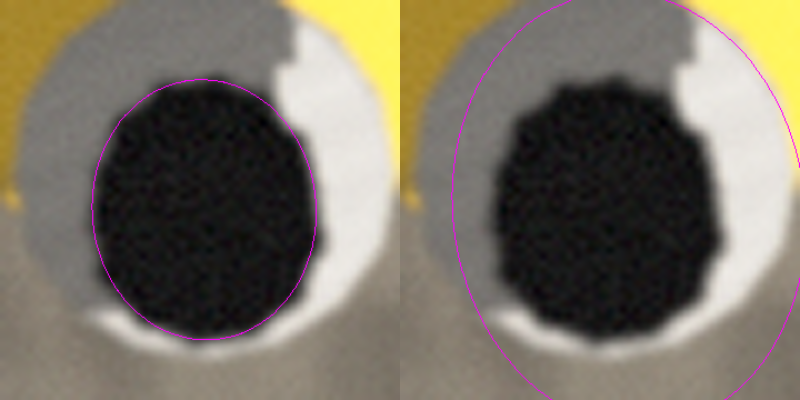

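>>> send_rows(
  motion=[
    [[-0.04,0,-0.03,0],[-0.08,0,-0.06,0],[-0.12,0,-0.09,0],[-0.16,0,-0.12,0],[-0.2,0,-0.15,0]],
  ],
)

```text
time: 25.3
tool_pos: [0.426, -0.2915, 0.1909]
tool_rot: [-1.542, -0.023, -1.571]
contact_force: [0.2, -0.4, -0.2]
opening: 0.0918
```

>>> send_rows(
  motion=[
    [[0,0,0,0],[0,0,0,0],[0,0,0,0],[0,0,0,0]],
  ],
)

```text
time: 25.7
tool_pos: [0.4271, -0.2926, 0.1914]
tool_rot: [-1.541, -0.025, -1.57]
contact_force: [0.8, 0.0, -0.3]
opening: 0.0919
```

```bash
python3 - <<'E'
from w import *
s=sensors.observe();print(s['time'],s['tool_pos'],s['tool_rot'],toolR(s)[:,1],s['qpos'],s['qvel'],rel(s,[.5767,-.2515,.16]))
E
```

```text
25.7 [ 0.42711707 -0.29262429  0.19140796] [-1.54077179 -0.02477049 -1.57047996] [ 0.03002786 -0.02474729 -0.99924266] [-0.75023762  0.34013293  1.63458465  0.002623    1.12802732 -0.75200366] [-0.00679806  0.01127421  0.00706927  0.0010793   0.00078093 -0.00134078] [-0.04184228  0.03485811  0.14861647]
```

>>> send_rows(
  motion=[
    [[-0.015,0,0.001,0],[-0.045,0,0.004,0],[-0.085,0,0.008,0],[-0.125,0,0.011,0],[-0.165,0,0.015,0],[-0.19,0,0.018,0],[-0.2,0,0.02,0],[-0.2,0,0.02,0]],
  ],
)

```text
time: 26.5
tool_pos: [0.4475, -0.0916, 0.187]
tool_rot: [-1.541, -0.025, -1.568]
contact_force: [-0.0, -0.4, 0.3]
opening: 0.0917
```

>>> send_rows(
  motion=[
    [[-0.015,0,0.001,0],[-0.045,0,0.004,0],[-0.085,0,0.008,0],[-0.125,0,0.011,0],[-0.165,0,0.015,0],[-0.19,0,0.018,0],[-0.2,0,0.02,0],[-0.2,0,0.02,0]],
  ],
)

```text
time: 27.3
tool_pos: [0.4675, 0.1083, 0.1825]
tool_rot: [-1.541, -0.025, -1.567]
contact_force: [-0.3, -0.5, 0.7]
opening: 0.0916
```

>>> send_rows(
  motion=[
    [[0,0,0,0],[0,0,0,0]],
  ],
)

```text
time: 27.5
tool_pos: [0.4677, 0.1068, 0.1824]
tool_rot: [-1.541, -0.026, -1.569]
contact_force: [0.4, 0.9, -0.3]
opening: 0.092
```

>>> send_rows(
  motion=[
    [[0.434,0.0,-0.041,0],[0.434,0.0,-0.041,0],[0.434,0.0,-0.041,0],[0.434,0.0,-0.041,0],[0.434,0.0,-0.041,0],[0.434,0.0,-0.041,0],[0.434,0.0,-0.041,0],[0.434,0.0,-0.041,0]],
  ],
)

```text
time: 28.3
tool_pos: [0.4294, -0.2931, 0.1917]
tool_rot: [-1.541, -0.026, -1.571]
contact_force: [1.5, 0.3, 0.9]
opening: 0.0918
```

```bash
python3 - <<'E'
from w import *
s=sensors.observe();print(s['time'],s['tool_pos'],s['tool_rot'],toolR(s)[:,1],s['qpos'],s['qvel'])
E
```

```text
28.3 [ 0.42940541 -0.29308827  0.19169591] [-1.54065988 -0.02593328 -1.57113271] [ 0.03012317 -0.02592873 -0.99920984] [-7.47297974e-01  3.43226427e-01  1.62906753e+00  1.60804255e-03
  1.12956982e+00 -7.48010231e-01] [-0.82701044  0.38394315 -0.6093262   0.03942782  0.21731703 -0.83756247]
```

>>> send_rows(
  motion=[
    [[0.027,0,0.015,0],[0.027,-0.04,0.015,0],[0.027,-0.09,0.015,0],[0.027,-0.11,0.015,0],[0.027,-0.11,0.015,0],[0.027,-0.06,0.015,0],[0.027,-0.01,0.015,0],[0.027,0.04,0.015,0]],
  ],
)

```text
time: 29.1
tool_pos: [0.4443, -0.3212, 0.1504]
tool_rot: [-1.541, -0.026, -1.572]
contact_force: [1.5, 0.6, -0.5]
opening: 0.0916
```

>>> send_rows(
  motion=[
    [[0,0,0,0],[0,0,0,0],[0,0,0,0],[0,0,0,0]],
  ],
)

```text
time: 29.5
tool_pos: [0.4452, -0.3223, 0.153]
tool_rot: [-1.538, -0.029, -1.573]
contact_force: [0.3, -0.5, 0.9]
opening: 0.0916
```

```bash
python3 - <<'E'
from w import *
s=sensors.observe();print(s['time'],s['tool_pos'],s['tool_rot'],toolR(s)[:,1],s['qpos'],s['qvel'])
E
```

```text
29.5 [ 0.44522789 -0.32227046  0.15299116] [-1.5377729  -0.02893189 -1.57253008] [ 0.03296725 -0.02896928 -0.99903651] [-0.76717993  0.43313373  1.60550465  0.0023267   1.05910131 -0.76701876] [ 0.00407013  0.00047673  0.01045958  0.00165168 -0.00597698  0.00082578]
```

>>> send_rows(
  motion=[
    [[0,-0.05,0,0],[0,-0.1,0,0],[0,-0.15,0,0]],
  ],
)

```text
time: 29.8
tool_pos: [0.4402, -0.3178, 0.3042]
tool_rot: [-1.536, -0.031, -1.572]
contact_force: [1.1, -1.3, -0.9]
opening: 0.0916
```

>>> send_rows(
  motion=[
    [[0,0,0,0],[0,0,0,0],[0,0,0,0],[0,0,0,0]],
  ],
)

```text
time: 30.2
tool_pos: [0.4398, -0.3174, 0.3027]
tool_rot: [-1.538, -0.029, -1.572]
contact_force: [-0.6, -0.2, -0.9]
opening: 0.0914
```

```bash
python3 - <<'E'
from w import *
s=sensors.observe();print(s['time'],s['tool_pos'],s['tool_rot'],toolR(s)[:,1],s['qpos'],s['qvel'])
E
```

```text
30.2 [ 0.43977404 -0.31742427  0.30272238] [-1.53768803 -0.02911783 -1.57241117] [ 0.03305522 -0.02915118 -0.99902831] [-0.76770539  0.30179461  1.37614379  0.00200481  1.41961171 -0.76683093] [-0.0005439   0.00658186 -0.00182142 -0.00098703  0.00219574  0.00061141]
```

>>> send_rows(
  motion=[
    [[-0.01,0.0,-0.014,0],[-0.03,0.03,-0.04,0],[-0.05,0.06,-0.07,0],[-0.07,0.08,-0.098,0],[-0.085,0.09,-0.118,0],[-0.088,0.09,-0.122,0],[-0.088,0.09,-0.122,0],[-0.088,0.09,-0.122,0]],
  ],
)

```text
time: 31.0
tool_pos: [0.322, -0.233, 0.2068]
tool_rot: [-1.536, -0.03, -1.573]
contact_force: [-0.1, -0.0, 0.6]
opening: 0.0921
```

>>> send_rows(
  motion=[
    [[-0.012,0,-0.016,0],[-0.024,0,-0.032,0],[-0.03,0,-0.041,0],[-0.036,0,-0.049,0],[-0.036,0,-0.049,0],[-0.036,0,-0.049,0]],
  ],
)

```text
time: 31.6
tool_pos: [0.2737, -0.1977, 0.2044]
tool_rot: [-1.535, -0.031, -1.573]
contact_force: [-0.0, -0.3, -0.5]
opening: 0.0918
```

```bash
python3 - <<'E'
from w import *
s=sensors.observe();print(s['time'],s['tool_pos'],np.hypot(*s['tool_pos'][:2]),s['tool_rot'],toolR(s)[:,1],s['qpos'],s['qvel'])
E
```

```text
31.6 [ 0.27367503 -0.19767461  0.20435354] 0.3375992821115587 [-1.53548733 -0.03130445 -1.5728611 ] [ 0.035237   -0.03135265 -0.99888706] [-0.85983536 -0.0144799   2.03864282  0.00711185  1.07067107 -0.86158781] [ 3.98432182e-03  8.59695644e-03 -6.19309295e-03 -8.89539887e-06
 -6.12715109e-04 -1.27894006e-03]
```

>>> send_rows(
  motion=[
    [[0.016,0,0.022,0],[0.036,0,0.049,0],[0.036,0,0.049,0],[0.036,0,0.049,0],[0.036,0,0.049,0],[0.036,-0.05,0.049,0]],
  ],
)

```text
time: 32.2
tool_pos: [0.318, -0.2293, 0.2529]
tool_rot: [-1.544, -0.022, -1.573]
contact_force: [1.6, -1.0, 1.0]
opening: 0.092
```

>>> send_rows(
  motion=[
    [[0,0,0,0],[0,0,0,0],[0,0,0,0],[0,0,0,0],[0,0.05,0,0]],
  ],
)

```text
time: 32.7
tool_pos: [0.3219, -0.2331, 0.2062]
tool_rot: [-1.536, -0.03, -1.573]
contact_force: [0.8, -1.7, -1.9]
opening: 0.0918
```

>>> send_rows(
  motion=[
    [[0,0,0,0],[0,0,0,0],[0,0,0,0]],
  ],
)

```text
time: 33.0
tool_pos: [0.3226, -0.2339, 0.2079]
tool_rot: [-1.535, -0.032, -1.573]
contact_force: [-0.7, -0.5, 0.5]
opening: 0.0919
```

>>> send_rows(
  motion=[
    [[0,0,0,0],[0,-0.05,0,0]],
  ],
)

```text
time: 33.2
tool_pos: [0.3192, -0.2306, 0.2552]
tool_rot: [-1.541, -0.025, -1.573]
contact_force: [1.8, -1.3, 0.4]
opening: 0.0916
```

>>> send_rows(
  motion=[
    [[0,0,0,0],[0,0,0,0],[0,0,0,0],[0,0,0,0]],
  ],
)

```text
time: 33.6
tool_pos: [0.319, -0.2304, 0.2548]
tool_rot: [-1.542, -0.025, -1.573]
contact_force: [0.2, 0.1, 0.5]
opening: 0.0922
```

>>> send_rows(
  motion=[
    [[0,0,0,0],[0,-0.05,0,0]],
  ],
)

```text
time: 33.8
tool_pos: [0.3149, -0.2265, 0.2995]
tool_rot: [-1.552, -0.014, -1.573]
contact_force: [1.3, -1.7, 0.4]
opening: 0.0914
```

>>> send_rows(
  motion=[
    [[0,0,0,0],[0,0,0,0],[0,0,0,0],[0,0,0,0]],
  ],
)

```text
time: 34.2
tool_pos: [0.3147, -0.2262, 0.2986]
tool_rot: [-1.553, -0.012, -1.573]
contact_force: [0.3, -0.2, -0.1]
opening: 0.0918
```

The cause is clear now: a short upward burst captured in mid-acceleration takes out about 10 mrad of tilt. Once or twice more.

>>> send_rows(
  motion=[
    [[0,0,0,0],[0,-0.05,0,0]],
  ],
)

```text
time: 34.4
tool_pos: [0.3109, -0.2226, 0.3425]
tool_rot: [-1.565, 0.0, -1.573]
contact_force: [1.0, -0.6, 0.3]
opening: 0.0918
```

>>> send_rows(
  motion=[
    [[0,0,0,0],[0,0,0,0],[0,0,0,0],[0,0,0,0]],
  ],
)

```text
time: 34.8
tool_pos: [0.3108, -0.2224, 0.3418]
tool_rot: [-1.566, 0.001, -1.573]
contact_force: [0.2, 0.5, 0.5]
opening: 0.0914
```

```bash
python3 - <<'E'
from w import *
s=sensors.observe();print(s['time'],s['tool_pos'],s['tool_rot'],toolR(s)[:,1],rel(s,[.5755,-.2505,.2]))
E
```

```text
34.8 [ 0.31077748 -0.22243368  0.34177537] [-1.56560314e+00  1.07571272e-03 -1.57309033e+00] [ 0.00519562  0.00106378 -0.99998594] [0.02761147 0.14311892 0.26404653]
```

>>> send_rows(
  motion=[
    [[0.001,0.01,0.015,0],[0.004,0.03,0.045,0],[0.008,0.055,0.085,0],[0.012,0.08,0.12,0],[0.015,0.095,0.145,0],[0.017,0.105,0.16,0],[0.017,0.105,0.16,0],[0.017,0.105,0.16,0]],
  ],
)

```text
time: 35.6
tool_pos: [0.4708, -0.2395, 0.2371]
tool_rot: [-1.567, 0.002, -1.573]
contact_force: [0.0, -0.5, 0.3]
opening: 0.0915
```

>>> send_rows(
  motion=[
    [[0.001,0.01,0.015,0],[0.003,0.03,0.04,0],[0.006,0.05,0.07,0],[0.009,0.068,0.095,0],[0.0105,0.073,0.104,0],[0.0105,0.073,0.104,0],[0.0105,0.073,0.104,0],[0.0105,0.073,0.104,0]],
  ],
)

```text
time: 36.4
tool_pos: [0.5745, -0.2503, 0.1661]
tool_rot: [-1.566, 0.001, -1.573]
contact_force: [-0.5, 0.1, 0.2]
opening: 0.0919
```

```bash
python3 - <<'E'
from w import *
s=sensors.observe();print(s['time'],s['tool_pos'],s['tool_rot'],toolR(s)[:,1])
c=snap('wrist','w16');t=snap('top','top16')
print(proj(c,[.575,-.25,.086]),proj(c,[.575,-.25,.059]))
# yellow foot outline, knob
hsv=cv2.cvtColor(c['frame'],cv2.COLOR_RGB2HSV)
p,a=fit(c,'knob',proj(c,[.575,-.25,.08]),r=35,save='e16k',thr=60);print(p,a,onplane(c,*p,.086),onplane(c,*p,.072))
u,v=map(int,proj(c,[.575,-.25,.07]));cv2.imwrite('pics/z16.png',np.hstack([cv2.resize(c['frame'][v-50:v+50,u-50:u+50,::-1],(400,400)),cv2.imread('pics/e16k.png')]))
E
```

```text
36.4 [ 0.57451597 -0.25034368  0.16611938] [-1.56559521e+00  8.44788839e-04 -1.57318704e+00] [ 5.20309651e-03  8.32340566e-04 -9.99986117e-01]
(np.float64(326.54532964663997), np.float64(205.15584620800806)) (np.float64(326.15754660819846), np.float64(195.83852473386204))
(325.99011484781903, 202.23761494954428) [32.64581553 37.92342885] [ 0.57461301 -0.24787261  0.086     ] [ 0.57474167 -0.25164977  0.072     ]
```

View pics/z16.png

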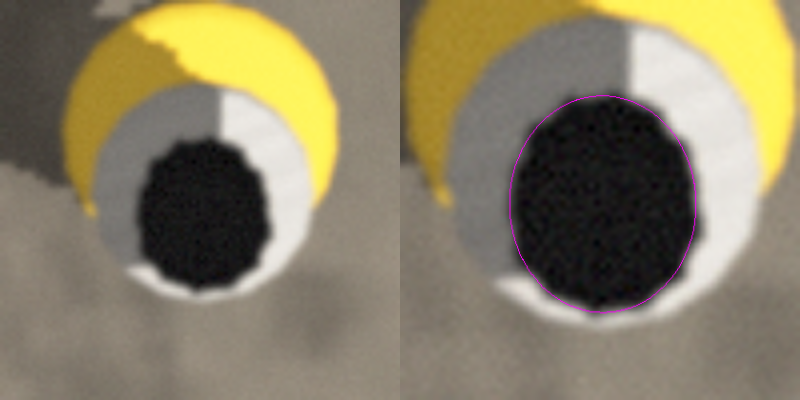

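The knob (crop centre u≈204) and washer (≈205) are concentric, which puts the pin axis at about (0.576, -0.2505). I'll descend with the jaws half closed and check the centring.

>>> send_rows(
  motion=[
    [[0.0004,0.015,0.0012,0],[0.0004,0.04,0.0012,0],[0.0004,0.07,0.0012,0],[0.0004,0.09,0.0012,0],[0.0004,0.099,0.0012,0],[0.0004,0.1015,0.0012,0],[0.0004,0.1015,0.0012,0],[0.0004,0.1015,0.0012,0]],
  ],
)

```text
time: 37.3
tool_pos: [0.5771, -0.251, 0.0658]
tool_rot: [-1.564, -0.0, -1.573]
contact_force: [0.5, -0.1, -1.1]
opening: 0.0918
```

>>> send_rows(
  motion=[
    [[0,0,0,0],[0,0,0,0],[0,0,0,0],[0,0,0,0],[0,0,0,0],[0,0,0,0]],
  ],
  gripper=0.4,
  grip_force=12,
)

```text
time: 37.9
tool_pos: [0.5771, -0.251, 0.0658]
tool_rot: [-1.564, -0.0, -1.573]
contact_force: [0.1, 0.5, -0.1]
opening: 0.0482
```

```bash
python3 - <<'E'
from w import *
s=sensors.observe();print(s['time'],s['tool_pos'],s['tool_rot'],s['opening'],s['contact_force'])
c=snap('wrist','w17');sc=snap('scene','sc17')
cv2.imwrite('pics/z17.png',np.hstack([cv2.resize(c['frame'][170:330,240:400,::-1],(400,400)),cv2.resize(sc['frame'][170:250,340:420,::-1],(400,400))]))
E
```

```text
37.9 [ 0.57706968 -0.25100619  0.06576456] [-1.56366854e+00 -2.02204059e-04 -1.57311607e+00] 0.04823791269019918 [ 0.05180354  0.4614912  -0.09887566]
```

View pics/z17.png

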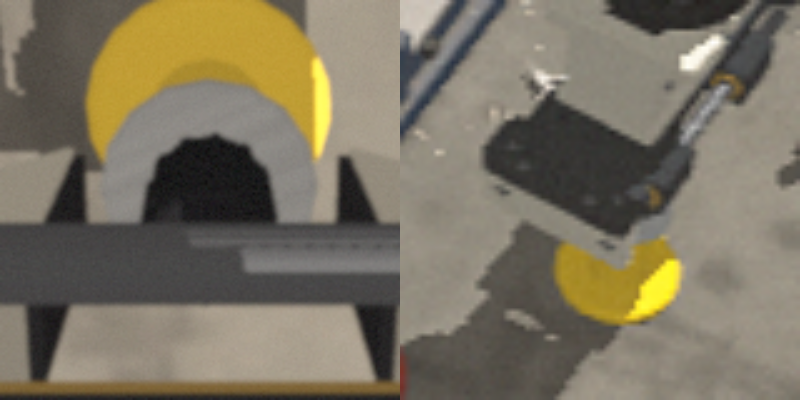

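The jaws (midpoint u≈211) and knob (≈211) line up. Closing.

>>> send_rows(
  motion=[
    [[0,0,0,0],[0,0,0,0],[0,0,0,0],[0,0,0,0],[0,0,0,0],[0,0,0,0],[0,0,0,0]],
  ],
  gripper=0.1,
  grip_force=15,
)

```text
time: 38.7
tool_pos: [0.5771, -0.251, 0.0657]
tool_rot: [-1.564, -0.0, -1.573]
contact_force: [-0.3, 0.5, -0.5]
opening: 0.0234
```

>>> send_rows(
  motion=[
    [[0,-0.003,0,0],[0,-0.01,0.0001,0],[0,-0.02,0.0001,0],[0,-0.03,0.0002,0],[0,-0.04,0.0003,0],[0,-0.05,0.0004,0],[0,-0.06,0.0004,0],[0,-0.065,0.0005,0]],
  ],
)

```text
time: 39.5
tool_pos: [0.5775, -0.2512, 0.1322]
tool_rot: [-1.562, -0.001, -1.573]
contact_force: [0.8, 0.1, -1.1]
opening: 0.0236
```

>>> send_rows(
  motion=[
    [[0,-0.02,0,0],[0,-0.04,0,0],[0,-0.05,0,0],[0,-0.055,0,0],[0,-0.055,0,0],[0,-0.055,0,0],[0,-0.055,0,0]],
  ],
)

```text
time: 40.2
tool_pos: [0.5766, -0.251, 0.1861]
tool_rot: [-1.564, -0.0, -1.573]
contact_force: [-0.3, -0.5, -0.4]
opening: 0.0234
```

```bash
python3 - <<'E'
from w import *
s=sensors.observe();print(s['time'],s['tool_pos'],s['tool_rot'],toolR(s)[:,1],s['opening'],s['contact_force'])
print(rel(s,[.4450,-.3203,.2]))
c=snap('wrist','w18');sc=snap('scene','sc18')
cv2.imwrite('pics/z18.png',np.hstack([cv2.resize(c['frame'][120:330,220:430,::-1],(400,400)),cv2.resize(sc['frame'][150:250,330:430,::-1],(400,400))]))
E
```

```text
40.2 [ 0.57661591 -0.25095138  0.18609897] [-1.56387991e+00 -7.17713209e-05 -1.57318107e+00] [ 6.91617037e-03 -8.82631392e-05 -9.99976079e-01] 0.02337971383176039 [-0.26607181 -0.4739547  -0.3885706 ]
[ 0.06966329 -0.01480486 -0.1313509 ]
```

View pics/z18.png

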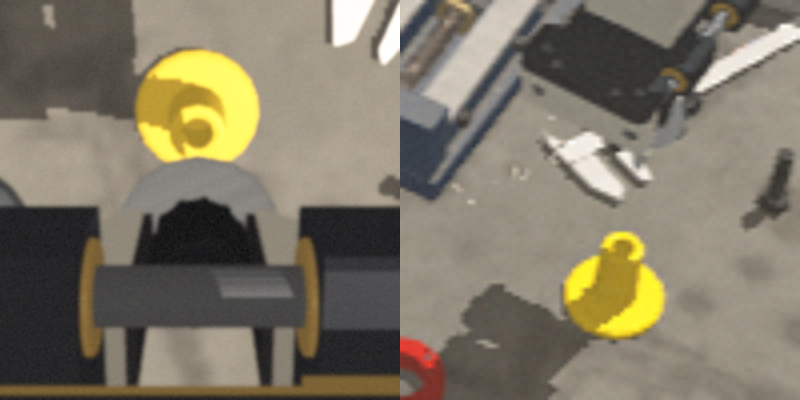

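The pin is out: the scene view shows the stand upright in its old place with its mouth empty, and the pin is in the jaws. Now over the arbor.

>>> send_rows(
  motion=[
    [[0.006,0,-0.011,0],[0.018,0,-0.033,0],[0.034,0,-0.064,0],[0.05,0,-0.095,0],[0.063,0,-0.119,0],[0.0697,0,-0.1314,0],[0.0697,0,-0.1314,0],[0.0697,0,-0.1314,0]],
  ],
)

```text
time: 41.1
tool_pos: [0.4456, -0.3204, 0.1856]
tool_rot: [-1.563, -0.0, -1.574]
contact_force: [-0.6, -0.2, -0.1]
opening: 0.0236
```

```bash
python3 - <<'E'
from w import *
s=sensors.observe();print(s['time'],s['tool_pos'],s['tool_rot'],toolR(s)[:,1],s['opening'])
c=snap('wrist','w19');sc=snap('scene','sc19')
q=proj(c,[.445,-.3203,.061]);print('stem pred',q)
u,v=map(int,q)
print('crop orig',u-25,v-25);cv2.imwrite('pics/z19.png',np.hstack([cv2.resize(c['frame'][v-25:v+25,u-25:u+25,::-1],(400,400),interpolation=cv2.INTER_CUBIC),cv2.resize(sc['frame'][200:300,335:435,::-1],(400,400),interpolation=cv2.INTER_CUBIC)]))
# predicted tip & mouth in scene
R=toolR(s);tip=s['tool_pos']+R@np.array([-.0005,.0547,0]);ws=s['tool_pos']+R@np.array([-.0005,.0107,0])
for p in (tip,ws,[.445,-.3203,.061]): 
  a=proj(sc,p);print(np.round(p,4),a,'crop',(a[0]-335)*4+400,(a[1]-200)*4)
E
```

```text
41.1 [ 0.44562124 -0.32040497  0.18558149] [-1.56272468e+00 -3.40089103e-04 -1.57377499e+00] [ 8.07051414e-03 -3.64118969e-04 -9.99967367e-01] 0.023576114240671037
stem pred (np.float64(324.1413198871523), np.float64(190.84847959115322))
crop orig 299 165
[ 0.4461 -0.3199  0.1309] (np.float64(387.9474911655339), np.float64(245.4378033981632)) crop 611.7899646621356 181.7512135926528
[ 0.4457 -0.3199  0.1749] (np.float64(390.3026336637831), np.float64(233.95311856154123)) crop 621.2105346551325 135.81247424616492
[ 0.445  -0.3203  0.061 ] (np.float64(384.2982272133908), np.float64(262.749662591237)) crop 597.1929088535633 250.99865036494793
```

View pics/z19.png

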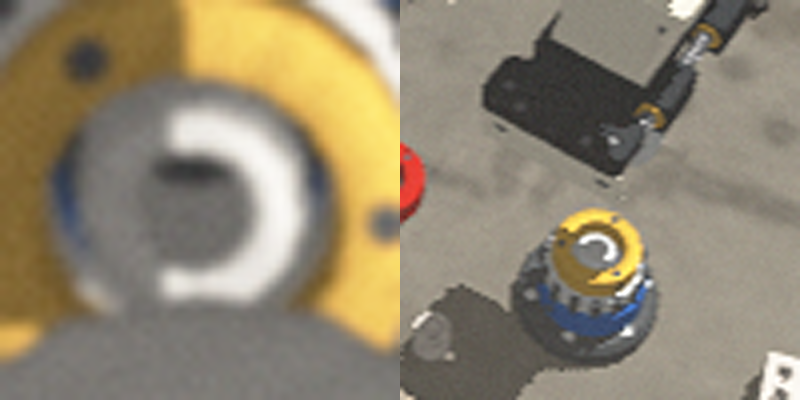

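>>> send_rows(
  motion=[
    [[-0.0004,0.01,-0.001,0],[-0.0004,0.025,-0.0012,0],[-0.0004,0.04,-0.0013,0],[-0.0004,0.052,-0.0014,0],[-0.0004,0.058,-0.0014,0],[-0.0004,0.058,-0.0014,0],[-0.0004,0.058,-0.0014,0]],
  ],
)

```text
time: 41.9
tool_pos: [0.4455, -0.3196, 0.1277]
tool_rot: [-1.563, -0.001, -1.572]
contact_force: [-0.3, 0.7, -0.2]
opening: 0.0232
```

```bash
python3 - <<'E'
from w import *
s=sensors.observe();R=toolR(s);print(s['time'],s['tool_pos'],s['tool_rot'],R[:,1],s['opening'],s['contact_force'])
tip=s['tool_pos']+R@np.array([-.0006,.0547,0]);print('tip',tip)
w=snap('wrist','w20');sc=snap('scene','sc20')
cv2.imwrite('pics/z20.png',np.hstack([cv2.resize(w['frame'][120:330,220:430,::-1],(400,400)),cv2.resize(sc['frame'][200:300,335:435,::-1],(400,400),interpolation=cv2.INTER_CUBIC)]))
E
```

```text
41.9 [ 0.44550948 -0.31964201  0.12765217] [-1.56255333e+00 -6.22097296e-04 -1.57200390e+00] [ 8.24214485e-03 -6.32029560e-04 -9.99965833e-01] 0.023212783210746768 [-0.29549624  0.66240513 -0.2362162 ]
tip [ 0.44596105 -0.31907658  0.07295366]
```

View pics/z20.png

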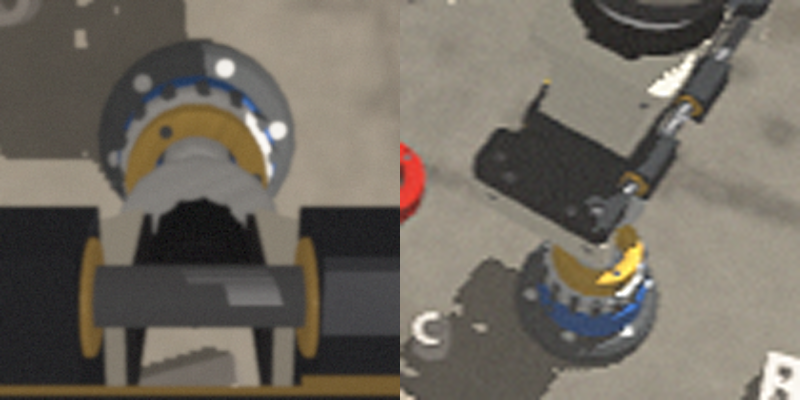

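>>> send_rows(
  motion=[
    [[0.0004,0,-0.0009,0],[0.0004,0.002,-0.0009,0],[0.0004,0.006,-0.001,0],[0.0004,0.01,-0.001,0],[0.0004,0.014,-0.001,0],[0.0004,0.018,-0.0011,0],[0.0004,0.018,-0.0011,0]],
  ],
)

```text
time: 42.7
tool_pos: [0.4443, -0.3199, 0.1092]
tool_rot: [-1.563, -0.0, -1.572]
contact_force: [-0.1, -0.8, -0.4]
opening: 0.0237
```

>>> send_rows(
  motion=[
    [[0,0.004,0,0],[0,0.01,0,0],[0,0.016,0,0],[0,0.022,0,0],[0,0.028,0,0],[0,0.031,0,0],[0,0.0325,0,0],[0,0.0325,0,0]],
  ],
)

```text
time: 43.5
tool_pos: [0.4445, -0.3199, 0.0766]
tool_rot: [-1.563, 0.0, -1.572]
contact_force: [-0.0, 0.2, -1.2]
opening: 0.0233
```

>>> send_rows(
  motion=[
    [[0,0,0,0],[0,0,0,0],[0,0,0,0],[0,0,0,0],[0,0,0,0],[0,0,0,0],[0,0,0,0]],
  ],
  gripper=0.8,
)

```text
time: 44.2
tool_pos: [0.4445, -0.3199, 0.0766]
tool_rot: [-1.563, 0.0, -1.572]
contact_force: [0.5, -0.0, -0.1]
opening: 0.0719
```

>>> send_rows(
  motion=[
    [[0,-0.01,0,0],[0,-0.03,0,0],[0,-0.06,0,0],[0,-0.1,0,0],[0,-0.11,0,0],[0,-0.11,0,0],[0,-0.11,0,0]],
  ],
)

```text
time: 44.9
tool_pos: [0.4433, -0.3195, 0.1859]
tool_rot: [-1.564, 0.001, -1.572]
contact_force: [0.2, -0.3, 0.2]
opening: 0.0737
```

```bash
python3 - <<'E'
from w import *
s=sensors.observe();print(s['time'],s['tool_pos'],s['opening'],s['contact_force'])
w=snap('wrist','w21');sc=snap('scene','sc21')
cv2.imwrite('pics/z21.png',np.hstack([cv2.resize(w['frame'][120:280,245:405,::-1],(400,400)),cv2.resize(sc['frame'][200:300,335:435,::-1],(400,400),interpolation=cv2.INTER_CUBIC)]))
for p in ([.445,-.3203,.096],[.445,-.3203,.069]): print('scene pred',proj(sc,p),'wrist',proj(w,p))
E
```

```text
44.9 [ 0.44325197 -0.31953275  0.18590818] 0.07366000142759821 [ 0.17379214 -0.30659261  0.17937956]
scene pred (np.float64(386.0347040977634), np.float64(254.51333992809458)) wrist (np.float64(327.9163083955017), np.float64(202.9991108488471))
scene pred (np.float64(384.68729587507556), np.float64(260.90426224955013)) wrist (np.float64(327.3616729361931), np.float64(194.2028339112794))
```

View pics/z21.png

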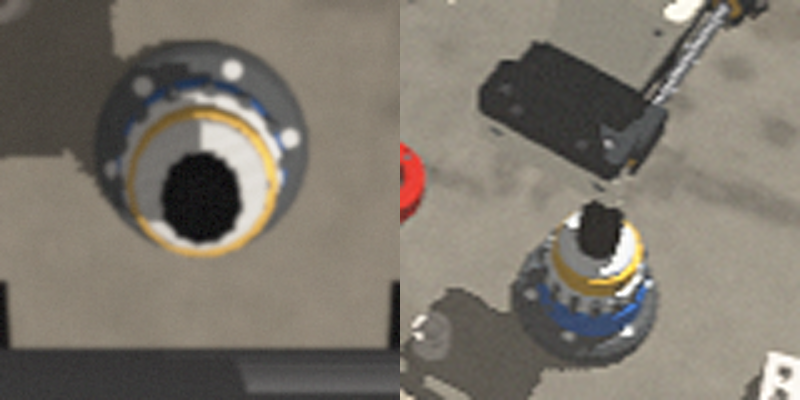

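View pics/sc21.png

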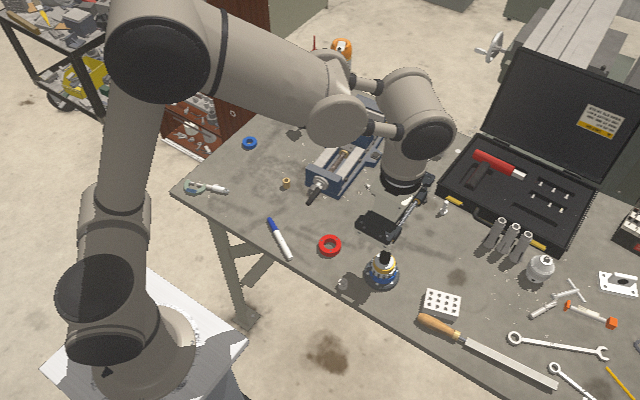

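The washer lies concentric on the brass collar, and the knob top is where the seated height predicts it (scene crop ≈(603,213), predicted (604,218)). I'll back the arm off and check the stand and the whole scene.

>>> send_rows(
  motion=[
    [[-0.02,-0.02,-0.005,0],[-0.06,-0.04,-0.015,0],[-0.1,-0.05,-0.025,0],[-0.145,-0.05,-0.03,0],[-0.19,-0.05,-0.03,0],[-0.235,-0.05,-0.03,0],[-0.25,-0.05,-0.03,0],[-0.25,-0.05,-0.03,0]],
  ],
)

```text
time: 45.8
tool_pos: [0.4124, -0.0673, 0.2345]
tool_rot: [-1.567, 0.003, -1.569]
contact_force: [-0.0, -0.8, -0.6]
opening: 0.0731
```

>>> send_rows(
  motion=[
    [[-0.04,0,-0.01,0],[-0.08,0,-0.02,0],[-0.12,0,-0.03,0],[-0.16,0,-0.03,0],[-0.2,0,-0.03,0],[-0.21,0,-0.03,0],[-0.21,0,-0.03,0],[-0.21,0,-0.03,0]],
  ],
)

```text
time: 46.6
tool_pos: [0.3822, 0.1414, 0.2345]
tool_rot: [-1.569, 0.002, -1.569]
contact_force: [0.2, -0.7, 0.7]
opening: 0.0736
```

```bash
python3 - <<'E'
from w import *
t=snap('top','top22');sc=snap('scene','sc22')
r=lambda im,u,v:cv2.resize(im['frame'][v-50:v+50,u-60:u+60,::-1],(400,333),interpolation=cv2.INTER_CUBIC)
cv2.imwrite('pics/z22.png',np.hstack([r(t,400,200),r(sc,375,245)]))
s=sensors.observe();print(s['time'],s['contact_force'])
a=load('top0')['frame'].astype(int);b=t['frame'].astype(int)
for n,(u,v) in dict(red=(360,229)).items(): print(n,np.abs(a-b)[v-15:v+15,u-15:u+15].mean())
# yellow foot centroid before/after, knob top/washer triangulate
def foot(c,u,v):
    h=cv2.cvtColor(c['frame'],cv2.COLOR_RGB2HSV)[v-25:v+25,u-25:u+25]; m=(h[...,0]>20)&(h[...,0]<34)&(h[...,1]>150); ys,xs=np.where(m); return xs.min()+u-25,xs.max()+u-25,ys.max()+v-25
for n,uv in (('top',(389,173)),('scene',(384,220))): print(n,foot(load(n+'0'),*uv),foot(load(n+'22'),*uv))
E
```

```text
46.7 [-0.20765788 -0.13475651  0.60030626]
red 5.360740740740741
top (np.int64(376), np.int64(401), np.int64(186)) (np.int64(376), np.int64(401), np.int64(186))Traceback (most recent call last):
  File "<stdin>", line 11, in <module>
  File "h.py", line 5, in load
    def load(fn): return np.load('pics/'+fn+'.npy',allow_pickle=True).item()
                         ~~~~~~~^^^^^^^^^^^^^^^^^^^^^^^^^^^^^^^^^^^^^
    fid = stack.enter_context(open(os.fspath(file), "rb"))
                              ~~~~^^^^^^^^^^^^^^^^^^^^^^^
FileNotFoundError: [Errno 2] No such file or directory: 'pics/scene22.npy'
```

View pics/z22.png

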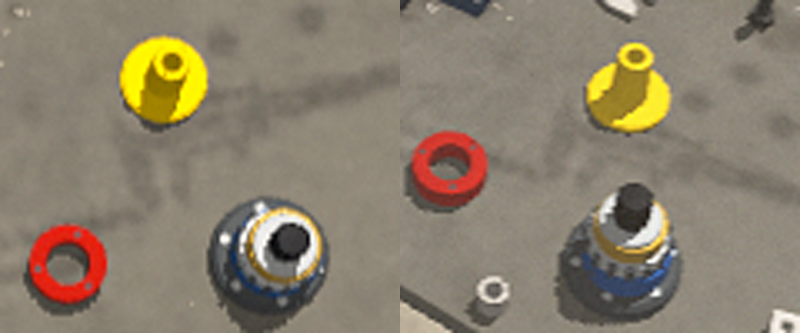

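The stand's foot covers the same pixels as at the start, the red collar is untouched, and the stack and pin look seated in both views. Handing in.

```bash
python3 -c "
from cell import hand_in
print(hand_in())"
```

```text
the job is handed in; nothing more can be done
None
```

The job is done and handed in at about 47 s. The larger blue collar, the cutter and the brass collar are on the stem in that order. The clamp pin was lifted out of its stand and put in the stem, with its washer on the brass collar.

**What the last checks showed**
- **Stack and pin:** in the wrist, scene and top pictures the washer lies concentric on the brass collar. The knob's top is about 1 pixel from where a fully seated pin should be.
- **Stand:** it is upright, and its foot covers exactly the same pixels in the top view as at the start.
- **Red collar:** it is still where it lay.
- **Forces:** the readings never went above about 3.5 N.

**What disagreed or went wrong**
- **Fingertip position:** the pictures showed the fingertips level with the TCP, not 25 mm ahead of it as the text says. My first grasp of the blue collar closed above it without touching. I measured again and gripped lower.
- **Tool tilt:** a tilt of up to about 2.7° built up during the moves. I reduced it to about 0.3° before gripping the pin.
- **Heights:** the first two-view heights came out about 3 to 4 mm too high. Later measurements with the wrist camera were mostly 1 to 3 mm from the text, but the stem came out about 5 mm too low.
- **Last script:** the final script stopped on a wrong file name before its scene-view check of the stand's foot. I judged that view by eye.

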